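# Hang a slide basket to drain on an S-hook

## Robot

A 7-joint arm with a two-finger parallel gripper is mounted at the origin on a cart in front of the work surface, level with it; the furniture and walls round the work are solid. World frame = base frame: x ahead of the robot, y to its left, z up, the work surface at z = 0. Lengths are in m, angles in rad, forces in N, time in s.
With the tool pointing down it reaches from about 0.425 to 0.875 m from the base axis. Payload 8.4 kg.
Tool frame: the origin (TCP) lies on the centre line of the jaws, within the pads' length; the fingertips stand 22 mm ahead of it and the grasp point (between the pads) lies 3 mm ahead of it; z points along the fingers, y is the direction in which the jaws open and shut (so a half turn about z gives the same grasp; the last joint's range is limited). The gripper opens to 85 mm and grips with 20 to 120 N. Pads are 22 mm wide; open, the fingers measure 114 mm over their backs; the gripper's body (76 mm by 85 mm) begins 54 mm behind the grasp point. The pads swing forward as they close: fully open they stand 13 mm farther back than shut.
Start: joints at [-1.214, 0.333, 0.04, 1.465, -0.013, 1.343, -0.059], TCP at [0.286, 0.584, 0.253] pointing down, gripper open.
Joint ranges: [-2.58, 2.58], [-0.38, 2.09], [-1.3, 1.39], [0.25, 2.4], [-1.5, 4.64], [0.08, 2.09], [-2.65, 2.65]. Speed limits (rad/s): [2.22, 2.22, 2.79, 2.79, 3.14, 3.14, 3.14].

## Interface

Orientations are given as [roll, pitch, yaw] about the fixed x, y, z axes, in that order (R = Rz(yaw) Ry(pitch) Rx(roll)).
In Python, from rig import arm, viewer, job gives the robot as it stands.
- The arm moves only by the shell command python3 -m handwheel 'ROWS'. ROWS is JSON, one flat list of numbers, 7 for each row, row after row: the turn, a rotation vector about the tool's x, y, z in rad, then the shift along the tool's x, y, z in units of 25 mm (1.0 is 25 mm), then the opening, from -1 (shut) to 1 (fully open). A call has 1 to 10 rows; each row shifts and turns the commanded pose from where the row before left it, along the tool's axes as they then stand; what a row does not reach is not made up. A row lasts 1/8 s, in which the tool goes at most 62.5 mm and 10.7 degrees, less where a joint would pass 70% of its speed; a pose out of reach is approached as far as the arm can. A call is refused whole if a number of a shift passes 1 or a number of a turn 0.188, either way. A call with a gripper value outside its range is refused whole. The fingers move at their own pace and stop on an object; the grip force is fixed at half the most. Time passes only in rows, so rows that do not move let the fingers close. It gives the time, the measured TCP pose, the force and the opening at its end, in the units of the state.
- arm.state(): the state, without advancing time (a new reading comes with each control period).
- viewer.grab_frame(name): name is "side" or "top" or "wrist"; returns a dict with "pixels" (384x512x3 uint8, red, green, blue), "range_z" (384x512 float32, m along the optical axis (not along the pixel's ray), 0 where there is no reading), "fx", "fy", "cx", "cy" (pixels), "k1" (the pictures are not rectified: a ray, as slopes to the right and down, at radius r is drawn at 1 + k1 r^2 times it, then the intrinsics apply), "R" (3x3) and "t" (3): a world point X has camera coordinates R X + t; the wrist camera has in their place "mount" (4x4, takes a point from camera to tool coordinates, whose origin is the TCP and whose axes are the flange's). Camera axes: x right, y down, z forward; pixel columns grow to the right and rows downward; lengths in m; the calibration is good to about 2 mm. A picture is of the moment at which its call begins: read the wrist's pose just before it.
- job.job_done(): hands the job in, once; it reports no verdict.
The state is a dict: "time_s": time; "joint_positions": joint angles; "dq": joint speeds; "tau": joint torques, N m; "tool_pos": TCP position; "tool_rot": TCP orientation; "contact_force": force on the tool from outside, world axes, zero at the start; "moment": the same for the moment, N m; "width": finger opening in m.
Only numpy, scipy, OpenCV 4.12 (cv2) and the standard library are available. Lean on these libraries where they do the work, as an engineer would, in place of code of your own. Each camera call takes 0.05 s, during which the arm holds its last target. There are 200 camera calls.

## Task

Take the S-hook off its little parking stand, hook it over the rail of the drying rack somewhere between the two inner black collars, and let go of it. Then hang the slide basket by its wire eye from the hook's lower curl so that it drains freely above the drip tray. Keep the basket upright, leave it hanging without swinging widely, and do not disturb the timer, the empty beaker or the petri dish.

Things in the scene. Friction and masses are not known exactly. Their poses are not given: they have to be found in the camera images.
- drying_rack: Fixed drying rack: white drip tray 100 x 150 x 18 mm high, a level steel rail above it, carried by arms from two posts 40 mm behind the rail at y = -62 and +62 mm. Origin on the bench under the rail's middle; x points away from the robot at yaw 0, y along the rail, z up.
- rail_mid (a point): Middle of the rail's axis, 310 mm above the bench; axes as drying_rack (y along the rail). Round rail, 12 mm diameter; the inner black collars (22 mm diameter) leave y = -44 to +44 mm free between them. The space in front (-x) is free; a red instrument overhangs behind and above. A gripper holding something under the rail must lean back to clear it.
- hook_stand: Fixed grey parking stand: base plate 80 x 90 x 10 mm, back plate 45 mm behind the peg, and a level round peg (12 mm diameter, along y, axis 200 mm above the bench, 62 mm free between its rear arms) from which the S-hook hangs. Origin on the bench under the peg's middle; x points from peg to back plate (away from the robot at yaw 0).
- s_hook: Steel S-hook of 7 mm round bar in its own x-z plane, 122 mm tall, orange sleeve on the shank, 0.06 to 0.11 kg. Origin under the lower curl; z up. Upper curl opens downward, tip on the far (+x) side; lower curl opens upward, tip on the near (-x) side; the shank slants from -x at the top to +x below. Starts hanging by its upper curl from the peg of hook_stand, turned like the stand.
- hook_grip (a point): Centre of the S-hook's orange sleeve (14 mm in x, 12 mm in y, 36 mm long, its length slanting 25 degrees from the hook's z, top end toward -x), 57.5 mm above the hook's lowest point. Grip its flat sides, 12 mm apart along y. Axes as s_hook.
- hook_top (a point): Inner top of the S-hook's upper curl, 115 mm above the hook's lowest point; it bears on the top of the rail when hung (6 mm above the rail's axis). The curl is 26 mm wide inside and its tip ends 18.5 mm below this point, so the hook must be lifted more than that to pass over peg or rail. Axes as s_hook.
- hook_curl (a point): Inner bottom of the S-hook's lower curl, 7 mm above the hook's lowest point: the seat for the basket's eye. The curl is 20 mm wide inside and its tip ends 15.5 mm above this point. Axes as s_hook.
- slide_basket: White basket 48 x 84 mm, 37 mm high, full of glass microscope slides, with a steel yoke that rises to a blue grip tab and above it a wire eye, 144 mm tall in all; 0.13 to 0.21 kg. Origin under its middle, z up, y along the slides and across the eye. It starts standing on the riser.
- riser: Fixed steel riser of folded sheet, 70 x 96 x 50 mm high, on which the basket starts. Origin on the bench under its middle, z up.
- basket_grip (a point): Grip point on the basket's blue tab, on its axis, 93 mm above the basket's underside. The tab is 9 mm in x, 14 mm in y and reaches from 64 to 106 mm above the underside; grip it 14 mm wide along y. The yoke's 5 mm wires spread from the tab's lower end to the basket's two ends (y). Axes as slide_basket.
- basket_eye (a point): Underside of the eye's top bar at its middle, 139 mm above the basket's underside. The eye is of 5 mm wire, lies in the basket's y-z plane, is open along x, 26 mm wide and 33 mm high inside. Axes as slide_basket.
- timer: White bench timer 68 x 40 x 58 mm, bystander; origin under its middle.
- beaker: Empty clear beaker, 54 mm across and 70 mm high, bystander; origin under its middle.
- dish: Petri dish, 46 mm across and 14 mm high, bystander; origin under its middle.

How it is judged:
By the outcome, as a careful person would: the job done as asked, in the order asked, and still so for the second after the job is handed in, with the robot touching nothing.
It also fails if it takes over 72 s, if anything falls off the work surface, if the arm or the gripper's body presses on something with over 40 N, if the wrist force passes 120 N, or if a joint passes its speed limit or range.

## Working session

There is one attempt and no reset: what is moved stays moved. The work goes in short steps, Python scripts to look and compute and a shell command to move; the robot and the scene stay as the last step left them, time stands still between calls to the robot, and variables do not carry over. Pictures are saved under pics/ and viewed, about 8 in all and at most 12, crops included, and the job is handed in when it is done.

```bash
ls; mkdir -p pics
cat > h.py <<'E'
import numpy as np, cv2
from rig import arm, viewer, job
from scipy.spatial.transform import Rotation as Ro
def grab(n,fn=None):
    s=arm.state(); f=viewer.grab_frame(n)
    if n=='wrist':
        M=np.array(f['mount']); T=np.eye(4); T[:3,:3]=Ro.from_euler('xyz',s['tool_rot']).as_matrix(); T[:3,3]=s['tool_pos']
        f['C2W']=T@M
    else:
        T=np.eye(4);T[:3,:3]=f['R'];T[:3,3]=f['t'];f['C2W']=np.linalg.inv(T)
    if fn: cv2.imwrite('pics/'+fn+'.png',f['pixels'][:,:,::-1]); np.save('pics/'+fn+'.npy',f,allow_pickle=True)
    return f
def load(fn): return np.load('pics/'+fn+'.npy',allow_pickle=True).item()
def ray(f,u,v):
    K=np.array([[f['fx'],0,f['cx']],[0,f['fy'],f['cy']],[0,0,1.]])
    p=cv2.undistortPoints(np.array([[[u,v]]],float),K,np.array([f['k1'],0,0,0.])).ravel()
    return np.array([p[0],p[1],1])
def pt(f,u,v,z=None):
    """world point from depth, or on plane z"""
    r=ray(f,u,v); C=f['C2W']
    if z is None: d=f['range_z'][int(v),int(u)]
    else: d=(z-C[2,3])/(C[2,:3]@r)
    return C[:3,:3]@(r*d)+C[:3,3]
def cloud(f):
    h,w=f['range_z'].shape; K=np.array([[f['fx'],0,f['cx']],[0,f['fy'],f['cy']],[0,0,1.]])
    u,v=np.meshgrid(np.arange(w),np.arange(h)); p=np.stack([u.ravel(),v.ravel()],1).astype(float)[:,None]
    q=cv2.undistortPoints(p,K,np.array([f['k1'],0,0,0.]))[:,0]; d=f['range_z'].ravel()
    P=np.c_[q*d[:,None],d]@f['C2W'][:3,:3].T+f['C2W'][:3,3]
    P[d==0]=np.nan
    return P.reshape(h,w,3)
def proj(f,X):
    T=np.linalg.inv(f['C2W']); c=T[:3,:3]@np.array(X)+T[:3,3]; a=c[:2]/c[2]; a=a*(1+f['k1']*(a@a))
    return np.array([a[0]*f['fx']+f['cx'],a[1]*f['fy']+f['cy']])
E
python3 - <<'E'
from h import *
a=grab('side','side0');b=grab('top','top0')
print(arm.state())
for f in(a,b): print(f['C2W'].round(3),f['fx'],f['k1'])
E
```

```text
pics
{'time_s': 0.1, 'joint_positions': array([-1.21424011,  0.33384774,  0.0398681 ,  1.46622249, -0.0133682 ,
        1.34332313, -0.05847485]), 'dq': array([-0.00167647, -0.00116648, -0.00076306, -0.00200015, -0.00082826,
       -0.00162575,  0.00131906]), 'tau': array([ 5.72845282e-03, -6.60012889e+01,  1.37165163e+00, -4.06475902e+01,
        1.71453593e-02,  8.88832554e-03, -7.14378871e-05]), 'tool_pos': array([0.28594207, 0.58327462, 0.25248588]), 'tool_rot': array([-3.14006291e+00,  1.31377925e-04,  2.68585769e+00]), 'contact_force': array([-0.15570223, -1.38498995,  0.14133256]), 'moment': array([0.0415075 , 0.05243715, 0.03327627]), 'width': 0.0853502357333085}
[[ 0.84  -0.364  0.403  0.193]
 [-0.543 -0.545  0.639 -0.615]
 [-0.014 -0.755 -0.655  0.76 ]
 [ 0.     0.     0.     1.   ]] 386.5249781159974 -0.010079398607462618
[[ 0.012 -0.985  0.172  0.295]
 [-1.    -0.014 -0.009 -0.072]
 [ 0.011 -0.172 -0.985  1.603]
 [ 0.     0.     0.     1.   ]] 490.9775345042011 0.06457969247335821
```

View pics/side0.png

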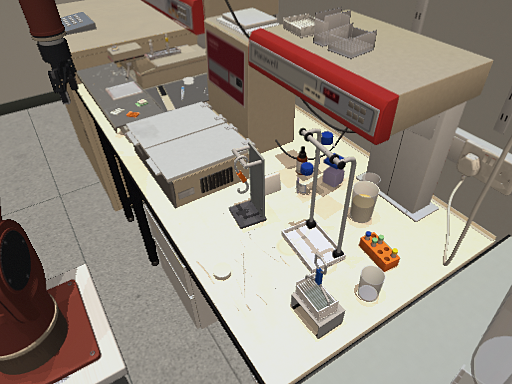

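View pics/top0.png

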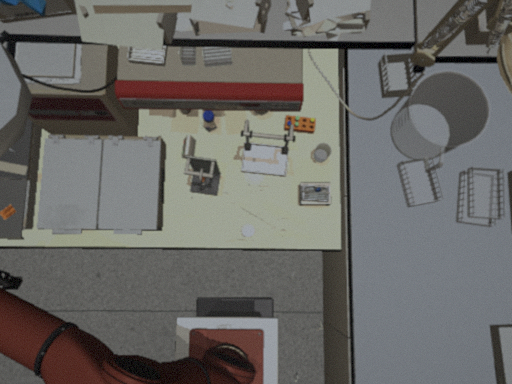

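The side view shows the stand with the orange hook (243,178), the rack rail from (303,131) to (348,163), the basket (318,298), dish (222,273) and beaker (371,283). The top view confirms the layout. I'll enlarge both next.

Run:
```python
from h import *
a=load('side0');b=load('top0')
c=cv2.resize(a['pixels'][120:290,220:400],None,fx=3,fy=3,interpolation=cv2.INTER_CUBIC)
d=cv2.resize(b['pixels'][95:245,170:340],None,fx=3,fy=3,interpolation=cv2.INTER_CUBIC)
cv2.imwrite('pics/sc.png',cv2.resize(a['pixels'][120:325,215:395],None,fx=2.9,fy=2.9,interpolation=cv2.INTER_CUBIC)[:,:,::-1]);cv2.imwrite('pics/tc.png',cv2.resize(b['pixels'][105:245,175:335],None,fx=4,fy=4,interpolation=cv2.INTER_CUBIC)[:,:,::-1])
```

```text
(no output)
```

View pics/sc.png

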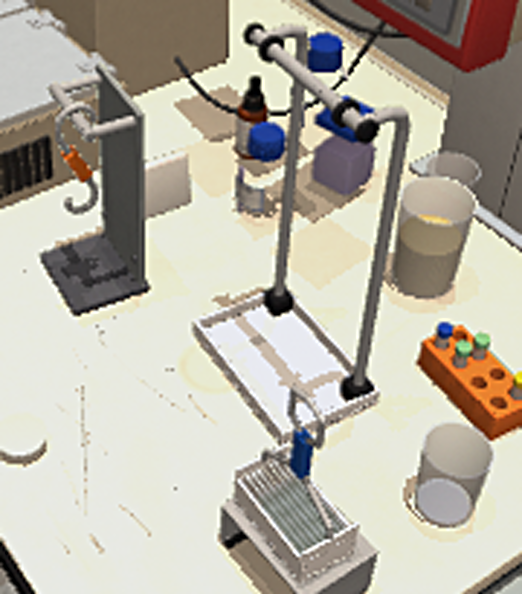

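View pics/tc.png

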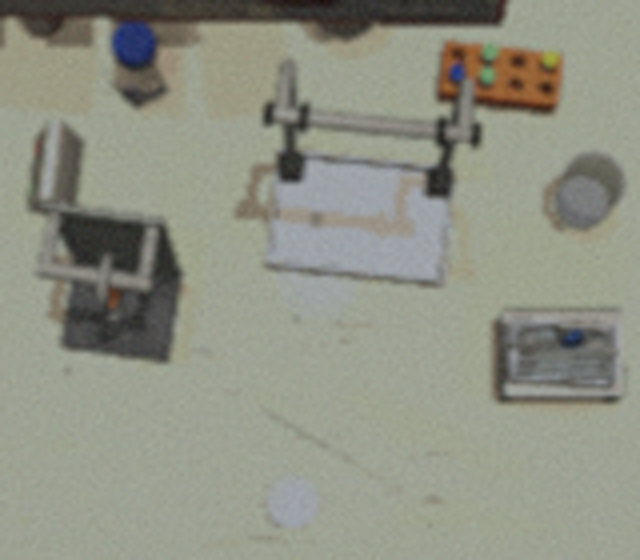

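Side crop (2.9×, offset 215,120): the hook's sleeve is at (77,163), the inner collars at (272,48) and (349,108), the tab at (302,453), and the timer is the white block at (168,185) behind the stand. Top crop (4×, offset 175,105): collars at (302,117) and (445,130), peg from (45,272) to (150,285), hook at (106,275), tab at (573,338).

Run:
```python
from h import *
np.set_printoptions(precision=4,suppress=True)
a=load('side0');b=load('top0')
def T(n,x,y,z): print(n,pt(b,175+x/4-.375,105+y/4-.375,z),pt(b,175+x/4,105+y/4))
def S(n,x,y,z): print(n,pt(a,215+x/2.9-.33,120+y/2.9-.33,z),pt(a,215+x/2.9,120+y/2.9))
T('colL',302,117,.316);T('colR',445,130,.316);S('colL',272,48,.310);S('colR',349,108,.310)
for p in[(268,265),(441,283)]:T('tray',*p,.018)
S('trayL',195,325,.018);S('trayF',283,438,.018);S('trayR',378,397,.018)
T('pegL',45,272,.206);T('pegR',150,285,.206);T('hook',106,268,.215)
S('pegL',55,92,.2);S('pegR',92,130,.2);S('sleeve',77,163,.14)
for p in[(62,345),(168,361),(182,272)]:T('base',*p,.01)
T('tab',573,338,.156)
for p in[(503,310),(621,308),(622,396),(497,400)]:T('riser/bask',*p,.05)
S('tab',302,453,.143)
T('dish',293,502,.014);T('beaker',583,200,0.0);T('timer',65,165,.058)
# colour clouds
P=cloud(a);I=cv2.cvtColor(a['pixels'],cv2.COLOR_RGB2HSV)
def med(n,f,P,m): 
  q=P[m]; q=q[~np.isnan(q[:,0])]; print(n,len(q),np.median(q,0),q.min(0),q.max(0))
for nm,f in(('side',a),('top',b)):
  P=cloud(f);H=cv2.cvtColor(f['pixels'],cv2.COLOR_RGB2HSV)
  blue=(H[...,0]>100)&(H[...,0]<128)&(H[...,1]>130)
  org=(H[...,0]<16)&(H[...,1]>150)
  z=P[...,2];x=P[...,0];y=P[...,1]
  med('tab',f,P,blue&(z>.1)&(z<.17)&(x<.75)&(y<.1))
  med('slv',f,P,org&(z>.1)&(z<.17)&(x<.75))
  m=(z>.29)&(z<.33)&(x<.9)&(x>.5)&(y<.2)&(y>-.4); med('rail',f,P,m)
  q=P[m];print(np.polyfit(q[:,1],q[:,0],1))
  m=(z>.18)&(z<.23)&(x<.75)&(x>.4)&(y<.3)&(y>-.1); med('peg',f,P,m)
  m=(z>.045)&(z<.1)&(x<.75)&(x>.4)&(y<-.15)&(y>-.5); med('bask',f,P,m)
  print(cv2.minAreaRect(P[m][:,:2].astype(np.float32)))
```

```text
colL [ 0.6578 -0.066   0.316 ] [ 0.6568 -0.0671  0.3157]
colR [ 0.6501 -0.1629  0.316 ] [ 0.648  -0.1636  0.3199]
colL [ 0.6598 -0.0673  0.31  ] [ 0.6555 -0.0735  0.3139]
colR [ 0.6562 -0.1577  0.31  ] [ 0.6511 -0.1638  0.3148]
tray [ 0.6156 -0.0384  0.018 ] [ 0.6152 -0.0396  0.0138]
tray [ 0.6025 -0.1809  0.018 ] [ 0.6023 -0.1825  0.0125]
trayL [ 0.6146 -0.0427  0.018 ] [ 0.6164 -0.0417  0.0148]
trayF [ 0.601  -0.1879  0.018 ] [ 0.6065 -0.1835  0.0082]
trayR [ 0.6957 -0.1983  0.018 ] [ 0.7017 -0.1946  0.0091]
pegL [0.57   0.1187 0.206 ] [0.5694 0.1179 0.2034]
pegR [0.5615 0.0427 0.206 ] [0.5604 0.0415 0.2065]
hook [0.5718 0.0738 0.215 ] [0.5715 0.0731 0.2113]
pegL [0.5715 0.1166 0.2   ] [0.5709 0.1139 0.2008]
pegR [0.5693 0.0501 0.2   ] [0.5657 0.0422 0.2053]
sleeve [0.5726 0.0861 0.14  ] [0.5655 0.0714 0.1515]
base [0.5479 0.1293 0.01  ] [0.5463 0.1278 0.0121]
base [0.5358 0.0423 0.01  ] [ 0.5362  0.0418 -0.0012]
base [0.6103 0.0327 0.01  ] [0.605  0.0301 0.0303]
tab [ 0.5352 -0.2701  0.156 ] [ 0.5341 -0.2712  0.1561]
riser/bask [ 0.5749 -0.2286  0.05  ] [ 0.5821 -0.2346  0.0029]
r
[... 803 characters left out ...]
 0.5053 -0.3256  0.0452] [ 0.7043 -0.1752  0.0997]
((0.5999412536621094, -0.25929105281829834), (0.1991894245147705, 0.14856305718421936), 6.174666881561279)
tab 3 [ 0.5352 -0.2705  0.1563] [ 0.5334 -0.2731  0.1509] [ 0.5355 -0.2682  0.1588]
slv 3 [ 0.068  -0.0238  0.1293] [ 0.0651 -0.0311  0.1109] [ 0.073  -0.0014  0.1649]
rail 348 [ 0.6559 -0.1173  0.3139] [ 0.6391 -0.188   0.2968] [ 0.7012 -0.0412  0.3229]
[0.0782 0.6684]
peg 346 [0.5874 0.0774 0.2044] [ 0.5481 -0.0593  0.1812] [0.6961 0.1252 0.225 ]
bask 882 [ 0.5394 -0.2973  0.0553] [ 0.405  -0.4999  0.045 ] [ 0.7491 -0.1756  0.0999]
((0.5755439400672913, -0.3387961983680725), (0.3432329297065735, 0.3226752281188965), 0.933738112449646)
```

```bash
python3 -m handwheel '[0,0,0,-0.8,-0.8,-1,1, 0,0,0,-1,-0.96,-1,1, 0,0,0,-1,-0.96,-1,1, 0,0,0,-1,-0.96,0,1, 0,0,0,-1,-0.96,0,1, 0,0,0,-1,-0.96,0,1, 0,0,0,-1,-0.96,0,1, 0,0,0,-1,-0.96,0,1, 0,0,0,-1,-0.96,0,1, 0,0,0,-1,-0.96,0,1]'
cat >> h.py <<'E'
np.set_printoptions(precision=4,suppress=True)
import json,os
def st():
    s=arm.state(); r=[float(x) for x in s['joint_positions']]+[float(x) for x in s['tool_pos']]+[float(x) for x in s['tool_rot']]
    open('log.txt','a').write(json.dumps(r)+'\n')
    print(round(s['time_s'],2),'q',s['joint_positions'],'p',s['tool_pos'],'w',round(s['width'],4),'F',s['contact_force']); print(Ro.from_euler('xyz',s['tool_rot']).as_matrix()); return s
E
python3 -c "
from h import *
st()
P=cloud(load('top0'))
for u,v in((60,150),(60,220),(150,150),(150,220),(158,228)):print(P[v,u])"
```

```text
time_s: 1.35
tool_pos: [0.4023, 0.2626, 0.328]
tool_rot: [-3.141, -0.0, 2.686]
contact_force: [-0.5, 1.0, 0.6]
width: 0.0855
1.35 q [-0.9233 -0.0558  0.2424  1.7525  0.0134  1.4438  0.432 ] p [0.4023 0.2626 0.328 ] w 0.0855 F [-0.5206  1.0215  0.5849]
[[-0.8979  0.4402 -0.0004]
 [ 0.4402  0.8979 -0.0003]
 [ 0.0003 -0.0005 -1.    ]]
[0.6525 0.5167 0.1167]
[0.438  0.5012 0.1124]
[0.6578 0.2443 0.1147]
[0.4402 0.2328 0.1186]
[0.4202 0.2166 0.0717]
```

```bash
python3 -m handwheel '[0,0,0,-0.9,-1,0,1, 0,0,0,-0.9,-1,0,1, 0,0,0,-0.9,-1,0,1, 0,0,0,-0.9,-1,0,1, 0,0,0,-0.9,-1,0,1, 0,0,-0.17,0,0,0,1, 0,0,-0.17,0,0,0,1]'
python3 -c "
from h import *
st()"
```

```text
time_s: 2.22
tool_pos: [0.4481, 0.1015, 0.3281]
tool_rot: [-3.142, -0.0, 3.03]
contact_force: [-0.1, -0.6, -0.1]
width: 0.0854
2.23 q [-0.8028 -0.1232  0.4424  1.8022  0.0528  1.4514  1.0897] p [0.4481 0.1015 0.3281] w 0.0854 F [-0.0574 -0.5847 -0.0523]
[[-0.9938  0.1112 -0.0005]
 [ 0.1112  0.9938 -0.    ]
 [ 0.0005 -0.0001 -1.    ]]
```

```bash
python3 -m handwheel '[0,0,0,-1,0,-1,1, 0,0,0,-1,0,-1,1, 0,0,0,-1,0,-1,1, 0,-0.18,0,0,0,0,1, 0,-0.18,0,0,0,0,1, 0,-0.18,0,0,0,0,1]'
python3 - <<'E'
from h import *
st()
D=np.array([json.loads(l) for l in open('log.txt')])
def fk(p,q):
    R=np.eye(3);x=np.array([0,0,p[0]])
    rz=lambda a:Ro.from_euler('z',a).as_matrix(); ry=lambda a:Ro.from_euler('y',a).as_matrix()
    R=R@rz(-q[0]); x=x+R@[p[4],p[5],0]; R=R@ry(q[1])@rz(-q[2]); x=x+R@[p[6],0,p[1]]
    R=R@ry(q[3])@rz(-q[4]); x=x+R@[p[7],0,p[2]]; R=R@ry(q[5])@rz(-q[6]); x=x+R@[0,0,p[3]]
    return x,R
from scipy.optimize import least_squares
res=lambda p:np.concatenate([fk(p,d[:7])[0]-d[7:10] for d in D]+[.01*(p-[.35,.45,.4,.3,0,0,0,0])])
o=least_squares(res,[.35,.45,.4,.3,0,0,0,0]);print(o.x,o.fun[:3*len(D)])
for d in D: print((fk(o.x,d[:7])[1].T@Ro.from_euler('xyz',d[10:]).as_matrix()).round(3).tolist())
E
```

```text
time_s: 2.98
tool_pos: [0.5228, 0.0939, 0.4038]
tool_rot: [3.141, 0.546, 3.026]
contact_force: [0.9, -1.0, -0.2]
width: 0.0855
2.98 q [-0.8248 -0.337   0.2868  1.9144  0.4572  1.1327  0.8155] p [0.5228 0.0939 0.4038] w 0.0855 F [ 0.8781 -1.0053 -0.1747]
[[-0.8487  0.1145  0.5162]
 [ 0.0983  0.9934 -0.0587]
 [-0.5196  0.0009 -0.8544]]
[ 0.1963  0.5322  0.4981  0.3844  0.0025 -0.045  -0.007  -0.0488] [-0.0004 -0.0003 -0.0001  0.0004  0.0003  0.0001 -0.     -0.0001  0.    ]
[[-0.0, -1.0, 0.0], [1.0, -0.0, -0.0], [0.0, 0.0, 1.0]]
[[0.0, -1.0, 0.0], [1.0, 0.0, -0.0], [0.0, 0.0, 1.0]]
[[0.0, -1.0, -0.0], [1.0, 0.0, -0.0], [0.0, -0.0, 1.0]]
```

```bash
cat >> h.py <<'E'
from scipy.optimize import least_squares
def fk(p,q):
    rz=lambda a:Ro.from_euler('z',a).as_matrix(); ry=lambda a:Ro.from_euler('y',a).as_matrix()
    x=np.array([0,0,p[0]]); R=rz(-q[0]); x=x+R@[p[4],p[5],0]; R=R@ry(q[1])@rz(-q[2]); x=x+R@[p[6],p[8],p[1]]
    R=R@ry(q[3])@rz(-q[4]); x=x+R@[p[7],p[9],p[2]]; R=R@ry(q[5])@rz(-q[6]); x=x+R@[0,0,p[3]]
    return x,R@np.array([[0,-1,0],[1,0,0],[0,0,1.]])
def fit():
    D=np.array([json.loads(l) for l in open('log.txt')]); p0=np.array([.35,.45,.4,.3,0,0,0,0,0,0])
    o=least_squares(lambda p:np.concatenate([fk(p,d[:7])[0]-d[7:10] for d in D]+[.003*(p-p0)]),p0)
    return o.x,np.abs(o.fun[:3*len(D)]).max()
lo=np.array([-2.58,-.38,-1.3,.25,-1.5,.08,-2.65]);hi=np.array([2.58,2.09,1.39,2.4,4.64,2.09,2.65])
def ik(p,pos,R,q0,reg=.01):
    def f(q):
        x,r=fk(p,q); return np.r_[(x-pos)*10,Ro.from_matrix(r.T@R).as_rotvec()*3,reg*(q-q0)]
    o=least_squares(f,np.clip(q0,lo+.01,hi-.01),bounds=(lo,hi)); return o.x,np.linalg.norm(fk(p,o.x)[0]-pos),np.linalg.norm(Ro.from_matrix(fk(p,o.x)[1].T@R).as_rotvec())
def pose(yaw,L):
    "tool y=+obj y, tool z = forward*sinL + down*cosL"
    return Ro.from_euler('z',yaw).as_matrix()@np.array([[-np.cos(L),0,np.sin(L)],[0,1,0],[-np.sin(L),0,-np.cos(L)]])
E
python3 - <<'E'
import json
r=[-1.21424011,  0.33384774,  0.0398681 ,  1.46622249, -0.0133682 , 1.34332313, -0.05847485,0.28594207, 0.58327462, 0.25248588,-3.14006291e+00,  1.31377925e-04,  2.68585769e+00]
open('log.txt','a').write(json.dumps(r)+'\n')
from h import *
p,e=fit();print(p,e)
q=arm.state()['joint_positions']
for n,pos,yaw in(('pre',[.47,.08,.22],-.12),('hook',[.563,.075,.148],-.12),('railhi',[.654,-.115,.29],-.09),('rail',[.654,-.115,.2585],-.09),('bask',[.535,-.273,.143],0),('hang',[.654,-.115,.162],-.09)):
  for L in (20,35,45,55,65):
    best=None
    for q0 in (q,q+[-.6,.3,.8,.2,.6,0,.5],q+[.6,.3,-.8,0,-.6,0,-.5],np.array([0,.3,0,1.8,3.1,.5,-1.5])):
      r=ik(p,np.array(pos),pose(yaw,np.radians(L)),q0)
      if best is None or r[1]+r[2]*.3<best[1]+best[2]*.3-.003: best=r
    print(n,L,best[0],best[1:])
E
```

```text
[ 0.2509  0.4829  0.503   0.3406  0.     -0.0219  0.      0.0001 -0.0222
 -0.0004] 5.203253978625089e-06
pre 20 [-0.8225 -0.2696  0.3788  2.1772  0.3507  0.9426  0.8409] (np.float64(9.661662536539082e-07), np.float64(3.6354791652311264e-06))
pre 35 [-0.7232 -0.38    0.172   2.3533  0.6418  0.7622  0.5203] (np.float64(2.415785476063931e-06), np.float64(1.6925227360972607e-05))
pre 45 [-0.0082 -0.38   -0.4835  2.4     0.5498  0.5243  0.5238] (np.float64(0.009466500559187973), np.float64(0.03393142578946118))
pre 55 [ 0.2131 -0.38   -0.7597  2.4     0.7573  0.4893  0.2359] (np.float64(0.03065585960764697), np.float64(0.11305438282291595))
pre 65 [ 0.4393 -0.38   -1.0776  2.4     1.0551  0.5367 -0.179 ] (np.float64(0.050194529072973754), np.float64(0.18564825939814106))
hook 20 [-0.6775  0.042   0.3954  2.0883  0.1853  0.7005  1.0428] (np.float64(2.7320620085463145e-06), np.float64(1.3193036181199598e-05))
hook 35 [-0.7335 -0.0624  0.3506  2.2821  0.7122  0.467   0.5019] (np.float64(3.9577612485994355e-06), np.float64(2.537599871017264e-05))
hook 45 [-0.7604 -0.083   0.3133  2.4     1.31
[... 2419 characters left out ...]
442411014))
hang 20 [-0.1907  0.2196  0.3421  1.8661 -0.1319  0.7227  1.6955] (np.float64(5.355915426972029e-06), np.float64(3.701388352828763e-05))
hang 35 [-0.2113  0.1109  0.3454  2.0825 -0.1615  0.3476  1.7358] (np.float64(1.0890005066755142e-05), np.float64(8.146378424661101e-05))
hang 45 [-0.0478  0.0812  0.1709  2.2041 -0.4211  0.08    2.004 ] (np.float64(0.00012765987500222423), np.float64(0.0009236102968475751))
hang 55 [ 1.3379  0.3649 -1.3     2.2639  2.334   0.3145 -0.5148] (np.float64(3.1108530346224105e-05), np.float64(0.0001753215454003389))
hang 65 [ 0.1058  0.1651  0.0186  2.3985  3.2023  0.5572 -1.6106] (np.float64(2.3004805463379725e-05), np.float64(0.0001900552995289536))
```

```bash
cat >> h.py <<'E'
def plan(pos,R,n,g=1,s=None):
    "rows suggestion from current measured pose"
    s=s or arm.state(); R0=Ro.from_euler('xyz',s['tool_rot']); p0=np.array(s['tool_pos'])
    w=(R0.inv()*Ro.from_matrix(R)).as_rotvec()/n; d=(np.array(pos)-p0)/n
    for i in range(n):
        Ri=R0*Ro.from_rotvec(w*i); print((w).round(3).tolist(),(Ri.inv().apply(d)/.025).round(2).tolist())
    print('err',np.array(pos)-p0, 'rot',w*n)
def tcp(grip,R,ahead=.003): return np.array(grip)-R[:,2]*ahead
E
python3 - <<'E'
from h import *
for n in('side0','top0'):
  f=load(n);P=cloud(f);H=cv2.cvtColor(f['pixels'],cv2.COLOR_RGB2HSV)
  org=(H[...,0]<18)&(H[...,1]>110)&(P[...,2]>.1)&(P[...,2]<.19)&(P[...,0]<.62)&(P[...,0]>.5)&(abs(P[...,1]-.075)<.04)
  q=P[org];print(len(q),q.mean(0),np.median(q,0),q.min(0),q.max(0))
p,e=fit()
R=pose(-.12,np.radians(40)); g=np.array([.560,.075,.145]); pre=tcp(g,R)-R[:,2]*.06
print(pre); s=arm.state(); print(ik(p,pre,R,s['joint_positions']))
plan(pre,R,8)
E
```

```text
60 [0.5652 0.0724 0.1505] [0.5646 0.0716 0.1511] [0.5538 0.0674 0.131 ] [0.5773 0.082  0.1663]
10 [0.5589 0.073  0.1666] [0.5592 0.0728 0.1659] [0.5517 0.07   0.1564] [0.5651 0.0768 0.176 ]
[0.5198 0.0798 0.1933]
(array([-0.7285, -0.2522,  0.2249,  2.3685,  0.8614,  0.5881,  0.3257]), np.float64(4.583509656530297e-06), np.float64(3.013503374576321e-05))
[0.0, -0.019, 0.0] [0.55, -0.07, 0.9]
[0.0, -0.019, 0.0] [0.57, -0.07, 0.89]
[0.0, -0.019, 0.0] [0.59, -0.07, 0.87]
[0.0, -0.019, 0.0] [0.6, -0.07, 0.86]
[0.0, -0.019, 0.0] [0.62, -0.07, 0.85]
[0.0, -0.019, 0.0] [0.64, -0.07, 0.84]
[0.0, -0.019, 0.0] [0.65, -0.07, 0.83]
[0.0, -0.019, 0.0] [0.67, -0.07, 0.81]
err [-0.003  -0.014  -0.2105] rot [ 0.0038 -0.1518  0.0037]
```

```bash
python3 -m handwheel '[0,-0.02,0,0.5,-0.07,0.85,1, 0,-0.02,0,0.5,-0.07,0.85,1, 0,-0.02,0,0.6,-0.07,0.85,1, 0,-0.02,0,0.6,-0.07,0.85,1, 0,-0.02,0,0.6,-0.07,0.85,1, 0,-0.02,0,0.65,-0.07,0.8,1, 0,-0.02,0,0.65,-0.07,0.8,1, 0,-0.02,0,0.65,-0.07,0.8,1,0,0,0,0,0,0,1]'
python3 - <<'E'
from h import *
st(); f=grab('wrist','w1'); R=pose(-.12,np.radians(40)); plan([.5198,.0798,.1933],R,1)
print(proj(f,[.565,.074,.206]),proj(f,[.565,.074,.148]),proj(f,[.565,.074,.091]))
E
```

```text
time_s: 4.1
tool_pos: [0.5177, 0.0787, 0.1964]
tool_rot: [-3.138, 0.696, 3.028]
contact_force: [-0.1, -0.8, 0.1]
width: 0.0857
4.1 q [-0.676  -0.2566  0.178   2.366   0.831   0.5864  0.3592] p [0.5177 0.0787 0.1964] w 0.0857 F [-0.1174 -0.7598  0.1171]
[[-0.7622  0.116   0.6369]
 [ 0.087   0.9932 -0.0767]
 [-0.6415 -0.003  -0.7671]]
[0.001, 0.0, 0.004] [0.09, 0.03, 0.18]
err [ 0.0011  0.0005 -0.0049] rot [0.0013 0.0002 0.0041]
[256.6506 306.1328] [256.8212 222.4007] [256.942  162.3557]
```

View pics/w1.png

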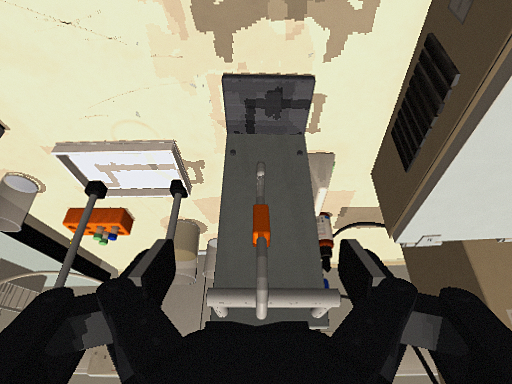

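Hook seen dead ahead: sleeve (253–270, 205–246), centre at (261,225), bar bottom near (260,165), top on the peg at (263,300).

Run:
```python
from h import *
f=load('w1');P=cloud(f)
for u,v in((261,208),(261,225),(261,243),(262,270),(260,178),(215,299),(262,299),(325,300),(225,74),(313,76)):print((u,v),P[v,u])
C=f['C2W'];print(C[:3,3], (C[:3,:3]@ray(f,261,225)))
m=(P[...,2]>.19)&(P[...,2]<.215)&(P[...,0]<.58)&(P[...,0]>.53);q=P[m];print(len(q),np.polyfit(q[:,1],q[:,0],1),q.min(0),q.max(0))
s=load('side0'); 
for X in ([.563,.0725,.1485],[.563,.073,.1485]): print(proj(s,X),(proj(s,X)-[215,120])*2.9)
```

```text
(261, 208) [0.5665 0.077  0.1351]
(261, 225) [0.5558 0.078  0.1551]
(261, 243) [0.5536 0.0781 0.1693]
(262, 270) [0.5481 0.0791 0.1891]
(260, 178) [0.5741 0.0756 0.1008]
(215, 299) [0.5583 0.0492 0.2028]
(262, 299) [0.5525 0.0786 0.2047]
(325, 300) [0.5683 0.116  0.2027]
(225, 74) [0.5379 0.0461 0.0006]
(313, 76) [0.5476 0.1296 0.0035]
[0.3866 0.0947 0.2432] [ 0.8893 -0.0878 -0.4633]
2881 [0.1008 0.5539] [0.53   0.0428 0.19  ] [0.5799 0.1255 0.2125]
[240.5494 177.2716] [ 74.0934 166.0876]
[240.4503 177.1712] [ 73.8059 165.7965]
```

```bash
python3 -m handwheel '[0,0,0,-0.06,0.04,0.7,1, 0,0,0,-0.06,0.04,0.7,1, 0,0,0,-0.06,0.04,0.7,1, 0,0,0,-0.05,0.03,0.7,1, 0,0,0,0,0,0,-0.4, 0,0,0,0,0,0,-0.7, 0,0,0,0,0,0,-1, 0,0,0,0,0,0,-1, 0,0,0,0,0,0,-1, 0,0,0,0,0,0,-1]'
python3 -c "
from h import *
st(); grab('wrist','w2')"
```

```text
time_s: 5.4
tool_pos: [0.569, 0.0778, 0.1494]
tool_rot: [3.141, 0.701, 3.025]
contact_force: [-3.9, -1.1, 5.1]
width: 0.0111
5.4 q [-0.6277 -0.059   0.2166  2.3257  0.9782  0.4144  0.2231] p [0.569  0.0778 0.1494] w 0.0111 F [-3.8915 -1.1269  5.1168]
[[-0.7592  0.1157  0.6405]
 [ 0.0886  0.9933 -0.0744]
 [-0.6448  0.0003 -0.7644]]
```

View pics/w2.png

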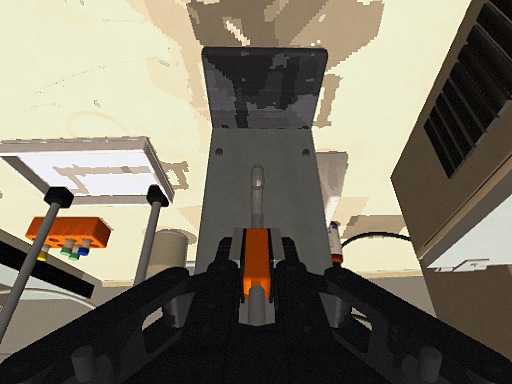

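The sleeve is seated between the pads at (257,262), width 11 mm. I'll check the lift-off geometry before moving.

```bash
cat > clr.py <<'E'
import numpy as np
# x-z plane. hook pose = TCP pose; offsets at upright, lean L0
def clear(tx,tz,tilt,peg,L0=np.radians(40),ht=np.array([-.003,.0566])):
    """tcp (tx,tz), tilt>0 = leaning more; peg axis (x,z). returns clearance of curl,finger,body (m)"""
    c,s=np.cos(tilt),np.sin(tilt); Rt=np.array([[c,-s],[s,c]])
    v=Rt.T@(np.array(peg)-[tx,tz])-ht   # peg rel hook_top, hook frame
    th=np.linspace(np.pi,0,40); arc=np.c_[.0165*np.cos(th),-.013+.0165*np.sin(th)]
    line=np.r_[[[-.0165,-.03]],arc,[[.0165,-.0155]]]
    seg=np.concatenate([np.linspace(a,b,8) for a,b in zip(line[:-1],line[1:])])
    cc=np.linalg.norm(seg-v,axis=1).min()-.0035-.006
    L=L0+tilt; w=np.array(peg)-[tx,tz]
    zt=np.sin(L)*w[0]-np.cos(L)*w[1]; xt=-np.cos(L)*w[0]-np.sin(L)*w[1]
    box=lambda hw,z1:np.hypot(max(abs(xt)-hw,0),max(zt-z1,0))-.006
    return round(cc*1e3,1),round(box(.011,.022)*1e3,1),round(box(.0425,-.051)*1e3,1)
if __name__=='__main__':
    d=np.radians
    t0=np.array([.569,.1494]); peg=(.566,.2)
    for dx,dz,t in((0,0,0),(0,.006,0),(0,.012,0),(.002,.016,4),(.003,.020,8),(.003,.023,12),(-.004,.025,12),(-.012,.026,12),(-.022,.026,12),(-.032,.026,12),(-.045,.026,12)):
        print(dx,dz,t,clear(t0[0]+dx,t0[1]+dz,d(t),peg))
E
python3 clr.py
python3 - <<'E'
from h import *
p,e=fit();q=arm.state()['joint_positions']
for dx,dz,t in((.003,.020,8),(.003,.023,12),(-.012,.026,12),(-.045,.026,12),(-.06,.026,12),(-.06,.1,0)):
  r=ik(p,np.array([.569+dx,.0778,.1494+dz]),pose(-.115,np.radians(40.2+t)),q);print(r);q=r[0]
E
```

```text
0 0 0 (np.float64(-0.0), np.float64(13.2), np.float64(4.3))
0 0.006 0 (np.float64(6.0), np.float64(9.4), np.float64(8.9))
0 0.012 0 (np.float64(7.0), np.float64(5.5), np.float64(13.5))
0.002 0.016 4 (np.float64(7.5), np.float64(3.4), np.float64(16.6))
0.003 0.02 8 (np.float64(8.3), np.float64(1.7), np.float64(20.1))
0.003 0.023 12 (np.float64(9.2), np.float64(1.1), np.float64(23.3))
-0.004 0.025 12 (np.float64(8.3), np.float64(3.8), np.float64(30.0))
-0.012 0.026 12 (np.float64(9.4), np.float64(7.9), np.float64(36.9))
-0.022 0.026 12 (np.float64(13.8), np.float64(14.1), np.float64(44.8))
-0.032 0.026 12 (np.float64(21.0), np.float64(20.2), np.float64(52.7))
-0.045 0.026 12 (np.float64(32.1), np.float64(28.2), np.float64(63.0))
(array([-0.6323, -0.0954,  0.1728,  2.3936,  1.3909,  0.4371, -0.1976]), np.float64(5.194256848335037e-06), np.float64(3.5454156763287664e-05))
(array([ 0.1332, -0.0627, -0.5881,  2.4   ,  1.6181,  0.4165, -0.4533]), np.float64(8.619994032115494e-05), np.float64(0.0003132736767568003))
(array([ 0.9381, -0.2288, -1.3   ,  2.4   ,  1.5617,  0.217 , -0.463 ]), np.float64(0.001128523680399941), np.float64(0.003904970853672898))
(array([ 0.9141, -0.38  , -1.262 ,  2.4   ,  0.718 ,  0.1482,  0.2989]), np.float64(0.014210925685397766), np.float64(0.05052674316910018))
(array([ 0.8255, -0.38  , -1.2022,  2.4   ,  0.6284,  0.204 ,  0.3783]), np.float64(0.01991151419168693), np.float64(0.07186589576721708))
(array([ 0.349 , -0.3674, -0.6646,  2.2781,  0.1495,  0.523 ,  0.9938]), np.float64(7.2887568643870955e-06), np.float64(4.049689745667282e-05))
```

Run:
```python
from h import *
from clr import clear
p,e=fit();q=arm.state()['joint_positions']
s=arm.state()
class S(dict):pass
prev=dict(tool_pos=s['tool_pos'],tool_rot=s['tool_rot'])
for dx,dz,t in((0,.008,0),(-.002,.014,3),(-.004,.02,5),(-.007,.023,5),(-.013,.026,5),(-.021,.029,4),(-.03,.034,3),(-.04,.045,2),(-.045,.065,1),(-.045,.088,0)):
  R=pose(-.1165,np.radians(40.1+t)); pos=np.array([.569+dx,.0778-dx*.115,.1494+dz])
  r=ik(p,pos,R,q);q=r[0]
  print(clear(.569+dx,.1494+dz,np.radians(t),(.566,.2)),r[0].round(2),round(r[1]*1e3,2))
  plan(pos,R,1,s=prev); prev=dict(tool_pos=pos,tool_rot=Ro.from_matrix(R).as_euler('xyz'))
```

```text
(np.float64(7.0), np.float64(8.1), np.float64(10.4)) [-0.63 -0.07  0.22  2.32  0.94  0.43  0.26] 0.0
[0.001, 0.001, 0.0] [-0.21, 0.0, -0.24]
err [0.    0.    0.008] rot [0.0006 0.0009 0.0002]
(np.float64(3.9), np.float64(7.2), np.float64(17.6)) [-0.63 -0.09  0.19  2.35  1.1   0.43  0.1 ] 0.0
[-0.0, -0.052, 0.0] [-0.09, -0.0, -0.24]
err [-0.002   0.0002  0.006 ] rot [-0.     -0.0524  0.    ]
(np.float64(5.0), np.float64(5.3), np.float64(24.1)) [-0.62 -0.11  0.17  2.37  1.19  0.44  0.  ] 0.0
[-0.0, -0.035, 0.0] [-0.11, -0.0, -0.23]
err [-0.002   0.0002  0.006 ] rot [-0.     -0.0349  0.    ]
(np.float64(6.2), np.float64(5.3), np.float64(28.3)) [-0.63 -0.12  0.17  2.37  1.17  0.45  0.02] 0.0
[-0.0, -0.0, 0.0] [0.0, -0.0, -0.17]
err [-0.003   0.0003  0.003 ] rot [-0. -0.  0.]
(np.float64(8.0), np.float64(7.5), np.float64(34.7)) [-0.63 -0.14  0.16  2.38  1.16  0.46  0.03] 0.0
[-0.0, -0.0, 0.0] [0.09, -0.0, -0.26]
err [-0.006   0.0007  0.003 ] rot [-0. -0.  0.]
(np.float64(12.1), np.float64(11.0), np.float64(42.0)) [-0.64 -0.16  0.17  2.38  1.09  0.48  0.1 ] 0.0
[-0.0, 0.017, 0.0] [0.14, -0
[... 170 characters left out ...]
0.0
[-0.0, 0.017, 0.0] [0.12, -0.0, -0.4]
err [-0.009  0.001  0.005] rot [-0.      0.0175  0.    ]
(np.float64(34.3), np.float64(14.2), np.float64(65.6)) [-0.68 -0.23  0.18  2.37  0.93  0.55  0.25] 0.0
[-0.0, 0.017, 0.0] [-0.01, -0.0, -0.6]
err [-0.01    0.0012  0.011 ] rot [-0.      0.0175  0.    ]
(np.float64(53.4), np.float64(13.9), np.float64(83.4)) [-0.71 -0.27  0.2   2.35  0.84  0.61  0.35] 0.0
[-0.0, 0.017, 0.0] [-0.39, -0.0, -0.73]
err [-0.005   0.0006  0.02  ] rot [-0.      0.0175  0.    ]
(np.float64(74.0), np.float64(27.6), np.float64(100.6)) [-0.73 -0.3   0.22  2.3   0.77  0.68  0.45] 0.0
[-0.0, 0.017, 0.0] [-0.6, -0.0, -0.69]
err [0.    0.    0.023] rot [-0.      0.0175  0.    ]
```

```bash
python3 -m handwheel '[0,0,0,-0.2,0,-0.24,-1, 0,-0.05,0,-0.1,0,-0.24,-1, 0,-0.035,0,-0.1,0,-0.24,-1, 0,0,0,0,0,-0.17,-1, 0,0,0,0,0,0,-1]'
python3 -c "
from h import *
st()"
```

```text
time_s: 6.08
tool_pos: [0.5614, 0.0787, 0.1721]
tool_rot: [3.141, 0.784, 3.026]
contact_force: [-0.2, 0.3, -1.1]
width: 0.0112
6.08 q [-0.6174 -0.1225  0.1605  2.3729  1.1654  0.4468  0.0286] p [0.5614 0.0787 0.1721] w 0.0112 F [-0.2313  0.3139 -1.0638]
[[-0.7031  0.1155  0.7016]
 [ 0.0819  0.9933 -0.0814]
 [-0.7063  0.0002 -0.7079]]
```

As planned, with no contact. Next: back off and up.

```bash
python3 -m handwheel '[0,0,0,0.1,0,-0.26,-1, 0,0.017,0,0.14,0,-0.31,-1, 0,0.017,0,0.12,0,-0.4,-1, 0,0.017,0,0,0,-0.6,-1, 0,0.017,0,-0.4,0,-0.75,-1, 0,0.017,0,-0.6,0,-0.7,-1, 0,0,0,-0.8,0,-0.9,-1, 0,0,0,-0.8,0,-0.9,-1,0,0,0,0,0,0,-1]'
python3 - <<'E'
from h import *
s=st()
for n in('side','top','wrist'): grab(n,n+'3')
f=load('side3');im=f['pixels']
c=proj(f,s['tool_pos']);print(c)
u,v=int(c[0]),int(c[1])
a=cv2.resize(im[v-50:v+60,u-60:u+60],(480,440),interpolation=cv2.INTER_CUBIC)
w=load('wrist3')['pixels'][110:384,130:390]; w=cv2.resize(w,(0,0),fx=1.2,fy=1.2)
b=np.zeros((440,800,3),np.uint8);b[:,:480]=a;b[:w.shape[0],480:480+w.shape[1]]=w[:440,:320]
cv2.imwrite('pics/c3.png',b[:,:,::-1]);print(u-60,v-50)
E
```

```text
time_s: 7.2
tool_pos: [0.525, 0.0836, 0.3006]
tool_rot: [3.138, 0.703, 3.024]
contact_force: [-0.1, 0.3, -0.7]
width: 0.0116
7.2 q [-0.7026 -0.3606  0.1776  2.2108  0.6599  0.7931  0.5826] p [0.525  0.0836 0.3006] w 0.0116 F [-0.0864  0.2575 -0.682 ]
[[-0.7578  0.1151  0.6423]
 [ 0.0898  0.9934 -0.072 ]
 [-0.6463  0.0031 -0.7631]]
[220.4572 128.1162]
160 78
```

View pics/c3.png

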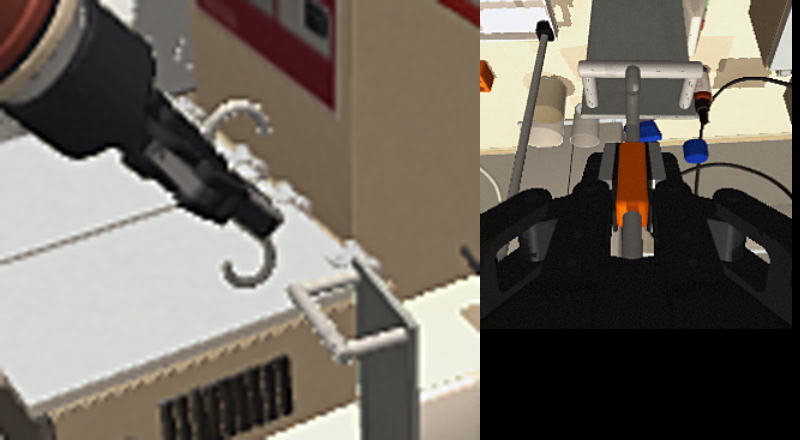

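Run:
```python
from h import *
f=load('side3');P=cloud(f)
for x,y in((236,103),(212,118),(262,125),(250,285)): 
  u,v=160+x/4,78+y/4; print(u,v,[P[int(v)+j,int(u)+i].round(4).tolist() for i in(0,) for j in (-1,0,1)])
print(proj(f,[.522,.084,.364]))
plan([.600,-.110,.292],pose(-.085,np.radians(45)),9)
p,e=fit();q=arm.state()['joint_positions']
for X in ([.600,-.11,.292],[.655,-.115,.283],[.6576,-.115,.2594]): r=ik(p,np.array(X),pose(-.085,np.radians(44)),q);print(r);q=r[0]
```

```text
219.0 103.75 [[0.7312, 0.509, 0.1244], [0.5272, 0.0835, 0.3628], [0.5257, 0.0807, 0.3621]]
213.0 107.5 [[0.5137, 0.0867, 0.3583], [0.5109, 0.0812, 0.3591], [0.511, 0.0818, 0.3564]]
225.5 109.25 [[0.5382, 0.0783, 0.3497], [0.5393, 0.0811, 0.3457], [0.5391, 0.081, 0.3434]]
222.5 149.25 [[nan, nan, nan], [0.5232, 0.0822, 0.2449], [0.6011, 0.2474, 0.1194]]
[216.7176 103.0637]
[-0.002, -0.01, -0.002] [-0.32, -0.81, 0.3]
[-0.002, -0.01, -0.002] [-0.32, -0.81, 0.3]
[-0.002, -0.01, -0.002] [-0.31, -0.81, 0.3]
[-0.002, -0.01, -0.002] [-0.31, -0.82, 0.3]
[-0.002, -0.01, -0.002] [-0.3, -0.82, 0.3]
[-0.002, -0.01, -0.002] [-0.3, -0.82, 0.3]
[-0.002, -0.01, -0.002] [-0.29, -0.82, 0.3]
[-0.002, -0.01, -0.002] [-0.29, -0.82, 0.3]
[-0.002, -0.01, -0.002] [-0.28, -0.82, 0.3]
err [ 0.0762 -0.1928 -0.0046] rot [-0.0213 -0.0869 -0.0223]
(array([-0.7967, -0.38  ,  0.7626,  2.18  ,  0.6124,  0.5261,  1.0981]), np.float64(4.332345768882079e-06), np.float64(2.4925165215826754e-05))
(array([-0.9781, -0.2415,  0.9987,  2.0933,  0.4813,  0.4411,  1.2162]), np.float64(3.803293147641689e-06), np.float64(1.3105232322006678e-05))
(array([-1.0255, -0.2018,  1.0721,  2.119 ,  0.4485,  0.375 ,  1.2401]), np.float64(1.3353127275889217e-06), np.float64(3.348239955845909e-06))
```

```bash
python3 -m handwheel '[0,-0.01,0,-0.3,-0.8,0.2,-1, 0,-0.01,0,-0.3,-0.82,0.3,-1, 0,-0.01,0,-0.3,-0.82,0.3,-1, 0,-0.01,0,-0.3,-0.82,0.3,-1, 0,-0.01,0,-0.3,-0.82,0.3,-1, 0,-0.01,0,-0.3,-0.82,0.3,-1, -0.02,-0.01,-0.02,-0.3,-0.82,0.3,-1, 0,-0.01,0,-0.3,-0.82,0.3,-1, 0,-0.01,0,-0.28,-0.82,0.3,-1,0,0,0,0,0,0,-1]'
python3 - <<'E'
from h import *
s=st()
for n in('side','top'): grab(n,n+'4')
a=cv2.resize(load('side4')['pixels'][105:205,270:370],(480,480),interpolation=cv2.INTER_CUBIC)
w=cv2.resize(load('top4')['pixels'][115:195,230:310],(320,320),interpolation=cv2.INTER_CUBIC)
b=np.zeros((480,800,3),np.uint8);b[:,:480]=a;b[:320,480:]=w
cv2.imwrite('pics/c4.png',b[:,:,::-1])
f=load('side4');P=cloud(f);m=(P[...,2]>.31)&(P[...,2]<.36)&(abs(P[...,1]+.11)<.03)&(P[...,0]<.72)&(P[...,0]>.57)
q=P[m]; print(len(q))
E
```

```text
time_s: 8.6
tool_pos: [0.5965, -0.1115, 0.2934]
tool_rot: [3.141, 0.788, 3.051]
contact_force: [-0.2, 0.4, -0.7]
width: 0.0113
8.6 q [-0.6471 -0.3439  0.6486  2.1954  0.517   0.4713  1.1671] p [ 0.5965 -0.1115  0.2934] w 0.0113 F [-0.215   0.4189 -0.7058]
[[-0.7027  0.0896  0.7059]
 [ 0.0635  0.996  -0.0632]
 [-0.7087  0.0004 -0.7055]]
379
```

View pics/c4.png

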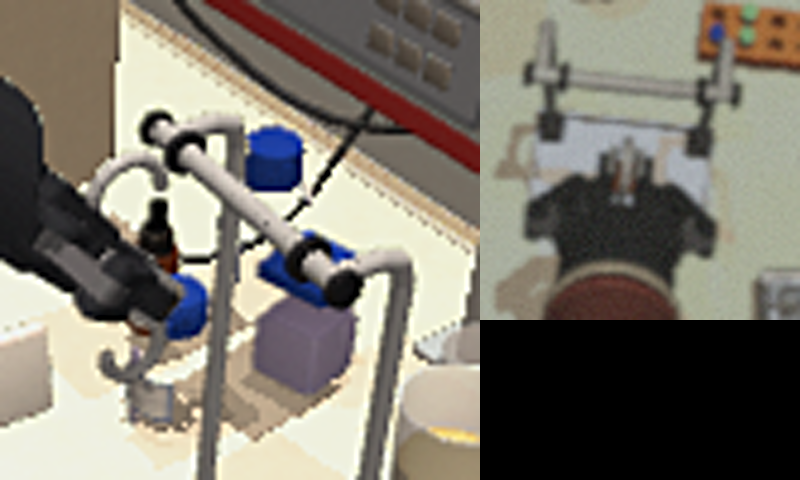

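Run:
```python
from h import *
f=load('side4');P=cloud(f)
m=(P[...,2]>.325)&(P[...,2]<.37)&(abs(P[...,1]+.112)<.02)&(P[...,0]<.63)&(P[...,0]>.56)
v,u=np.where(m);sel=(u<306)&(u>288);q=P[v[sel],u[sel]];print('curl side',len(q),q.mean(0),q.min(0),q.max(0))
for lo_,hi_ in((.325,.335),(.335,.345),(.345,.352),(.352,.37)):
  k=q[(q[:,2]>lo_)&(q[:,2]<hi_)]; print(lo_,k[:,0].min(),k[:,0].max(),k[:,1].mean())
# rail mid in side: between inner collars
for t in(.2,.35,.5,.65,.8):
  c=np.array([308.5,136.7])*(1-t)+t*np.array([334.6,158.1])
  vs=[P[int(c[1])+j,int(c[0])] for j in range(-4,5)]; vs=np.array([x for x in vs if .29<x[2]<.33]); print(t,vs.mean(0),vs[:,0].min(),vs[:,2].max())
g=load('top4');Q=cloud(g)
m=(Q[...,2]>.30)&(Q[...,2]<.33)&(Q[...,0]>.63)&(Q[...,0]<.68)&(Q[...,1]<-.075)&(Q[...,1]>-.155);q=Q[m];print('rail top',len(q),q.mean(0),np.polyfit(q[:,1],q[:,0],1))
m=(Q[...,2]>.34)&(Q[...,2]<.37)&(Q[...,0]>.57)&(Q[...,0]<.63)&(abs(Q[...,1]+.112)<.012);q=Q[m];print('hook top',len(q),q.mean(0),q.min(0),q.max(0))
print(pt(g,266.6,150,.3565),pt(g,(545-480)/4+230,115+75/4,.316),pt(g,(712-480)/4+230,115+92/4,.316))
```

```text
curl side 135 [ 0.5837 -0.1172  0.343 ] [ 0.5628 -0.1295  0.3251] [ 0.6104 -0.1059  0.356 ]
0.325 0.5634255624316307 0.6093770928455163 -0.12529642525469586
0.335 0.5628287612788231 0.6103515535001587 -0.1189912252655656
0.345 0.5638223251832701 0.6081526146325983 -0.11263663801011181
0.352 0.5804480810952395 0.6011782193288132 -0.1113513869119731
0.2 [ 0.6547 -0.0891  0.3126] 0.6511226710031555 0.31566181491326717
0.35 [ 0.6524 -0.1051  0.3134] 0.6499602780892539 0.31588770280160205
0.5 [ 0.6518 -0.1188  0.3138] 0.6479699611083636 0.3156681511674791
0.65 [ 0.6495 -0.1342  0.3135] 0.646050129533415 0.3160863297509601
0.8 [ 0.6494 -0.1468  0.3134] 0.6456901072732338 0.31541855799625107
rail top 127 [ 0.6535 -0.1149  0.3136] [0.0942 0.6643]
hook top 39 [ 0.5895 -0.1107  0.3508] [ 0.5717 -0.122   0.3414] [ 0.6091 -0.1011  0.358 ]
[ 0.6035 -0.1098  0.3565] [ 0.6579 -0.0555  0.316 ] [ 0.6477 -0.1687  0.316 ]
```

The hook's top (mean at x ≈ 0.590) agrees with the arm model (0.589), and the rail is at x = 0.653. Moving the hook in over the rail.

```bash
python3 -m handwheel '[0,0,0,-0.28,0,0.37,-1, 0,0,0,-0.28,0,0.37,-1, 0,0,0,-0.28,0,0.37,-1, 0,0,0,-0.28,0,0.37,-1, 0,0,0,-0.06,0,0.28,-1, 0,0,0,0,0,0,-1]'
python3 - <<'E'
from h import *
from clr import clear
s=st();print(clear(s['tool_pos'][0],s['tool_pos'][2],np.radians(5),(.653,.31)))
E
```

```text
time_s: 9.45
tool_pos: [0.6491, -0.1143, 0.2843]
tool_rot: [-3.141, 0.789, 3.055]
contact_force: [-0.5, 0.2, -1.5]
width: 0.0115
9.45 q [-0.7842 -0.2052  0.8288  2.1157  0.3832  0.3935  1.2851] p [ 0.6491 -0.1143  0.2843] w 0.0115 F [-0.5095  0.1967 -1.4865]
[[-0.7019  0.087   0.7069]
 [ 0.061   0.9962 -0.062 ]
 [-0.7096 -0.0004 -0.7046]]
(np.float64(7.9), np.float64(4.0), np.float64(29.6))
```

```bash
python3 -m handwheel '[0,0,0,0.09,0,0.25,-1, 0,0.035,0,0.11,0,0.23,-1, 0,0.05,0,0.11,0,0.23,-1, 0,0,0,0.15,0,0.18,-1, 0,0,0,0,0,0,-1]'
python3 -c "
from h import *
st()"
```

```text
time_s: 10.07
tool_pos: [0.6554, -0.1151, 0.2601]
tool_rot: [3.141, 0.705, 3.054]
contact_force: [0.3, 0.4, -0.9]
width: 0.0111
10.07 q [-0.9122 -0.1301  0.9888  2.0708  0.2157  0.4434  1.4345] p [ 0.6554 -0.1151  0.2601] w 0.0111 F [ 0.3082  0.3601 -0.8909]
[[-0.7589  0.0873  0.6453]
 [ 0.0667  0.9962 -0.0564]
 [-0.6478  0.0003 -0.7618]]
```

Down in slight steps until it bears on the rail.

```bash
python3 -m handwheel '[0,0,0,0.05,0,0.06,-1, 0,0,0,0,0,0,-1]'; python3 -m handwheel '[0,0,0,0.05,0,0.06,-1, 0,0,0,0,0,0,-1]'
python3 - <<'E'
from h import *
s=st()
for n in('side','wrist'): grab(n,n+'5')
a=cv2.resize(load('side5')['pixels'][105:205,270:370],(480,480),interpolation=cv2.INTER_CUBIC)
w=cv2.resize(load('wrist5')['pixels'][130:384,130:390],(320,313),interpolation=cv2.INTER_AREA)
b=np.zeros((480,800,3),np.uint8);b[:,:480]=a;b[:313,480:]=w
cv2.imwrite('pics/c5.png',b[:,:,::-1])
E
```

```text
time_s: 10.32
tool_pos: [0.6562, -0.1154, 0.2597]
tool_rot: [3.14, 0.707, 3.053]
contact_force: [-0.2, 0.6, 1.9]
width: 0.0113
time_s: 10.58
tool_pos: [0.6572, -0.1154, 0.2592]
tool_rot: [3.139, 0.709, 3.053]
contact_force: [-9.9, 1.6, 13.7]
width: 0.0115
10.57 q [-0.9179 -0.1252  0.9982  2.0718  0.2045  0.4337  1.4442] p [ 0.6572 -0.1154  0.2592] w 0.0115 F [-9.9274  1.5908 13.7489]
[[-0.756   0.0874  0.6488]
 [ 0.0674  0.9962 -0.0556]
 [-0.6511  0.0017 -0.759 ]]
```

View pics/c5.png

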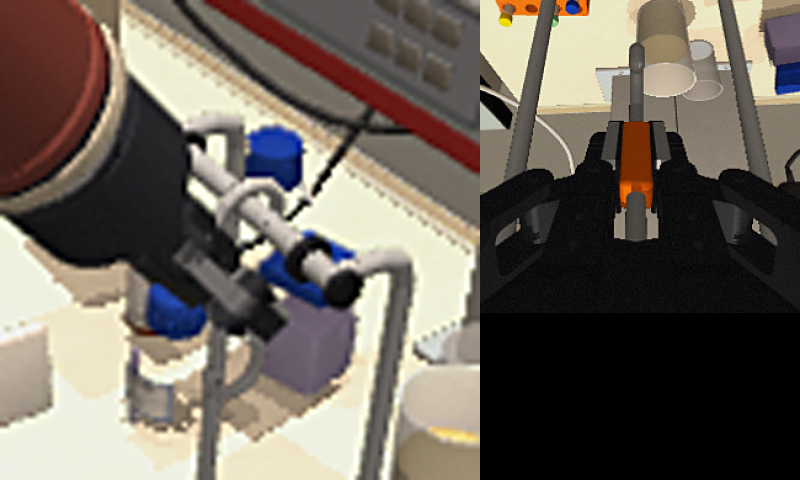

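The curl sits over the rail (245,205 in the crop) and the force reads 14 N, so it is bearing. Now I'll ease off, release and back out along the tool axis.

```bash
python3 -m handwheel '[0,0,0,-0.05,0,-0.06,-1, 0,0,0,0,0,0,-0.8, 0,0,0,0,0,0,-0.6,0,0,0,0,0,0,-0.3,0,0,0,0,0,0,0,0,0,0,0,0,0,0]'
python3 -m handwheel '[0,0,0,0,0,-0.4,0, 0,0,0,0,0,-0.8,0, 0,0,0,0,0,-1,0, 0,0,0,0,0,-1,0, 0,0,0,0.3,0,-1,0,0,0,0,0,0,0,0]'
python3 - <<'E'
from h import *
s=st()
p,e=fit();q=s['joint_positions']
for n in('side','wrist'): grab(n,n+'6')
a=cv2.resize(load('side6')['pixels'][105:205,270:370],(480,480),interpolation=cv2.INTER_CUBIC)
w=cv2.resize(load('wrist6')['pixels'][60:314,130:390],(320,313),interpolation=cv2.INTER_AREA)
b=np.zeros((480,800,3),np.uint8);b[:,:480]=a;b[:313,480:]=w
cv2.imwrite('pics/c6.png',b[:,:,::-1])
E
```

```text
time_s: 11.42
tool_pos: [0.6558, -0.1153, 0.2589]
tool_rot: [3.141, 0.705, 3.054]
contact_force: [-0.2, 0.2, -0.4]
width: 0.0431
time_s: 12.18
tool_pos: [0.5821, -0.1092, 0.3349]
tool_rot: [3.141, 0.706, 3.053]
contact_force: [-0.1, -0.3, -0.2]
width: 0.0427
12.18 q [-0.6474 -0.3789  0.6093  2.0927  0.427   0.6843  1.2508] p [ 0.5821 -0.1092  0.3349] w 0.0427 F [-0.1034 -0.3352 -0.1552]
[[-0.758   0.0879  0.6463]
 [ 0.0673  0.9961 -0.0565]
 [-0.6488  0.0006 -0.7609]]
```

View pics/c6.png

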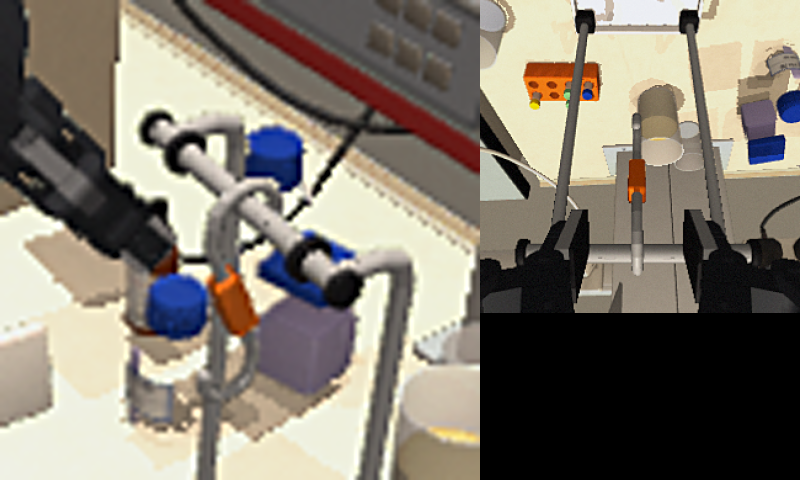

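Hook hangs freely on the rail: curl at (245,205), sleeve (235,300), lower curl at (235,385), mid-way between the inner collars. Now I'll measure the curl seat and the basket numerically.

Run:
```python
from h import *
for n in('side6','wrist6'):
  f=load(n);P=cloud(f);print(n)
  m=(abs(P[...,1]+.117)<.02)&(P[...,0]>.6)&(P[...,0]<.70)&(P[...,2]>.19)&(P[...,2]<.345);q=P[m]
  for z in np.arange(.19,.345,.008):
    k=q[(q[:,2]>=z)&(q[:,2]<z+.008)]
    if len(k): print(round(z,3),len(k),'x',k[:,0].min().round(4),k[:,0].max().round(4),'y',k[:,1].mean().round(4))
f=load('side6');P=cloud(f);H=cv2.cvtColor(f['pixels'],cv2.COLOR_RGB2HSV)
x,y,z=P[...,0],P[...,1],P[...,2]
b=(H[...,0]>100)&(H[...,0]<128)&(H[...,1]>130)&(x<.58)&(x>.5)&(y<-.24)&(y>-.31)&(z>.1)
print('tab',P[b].mean(0),P[b].min(0),P[b].max(0))
e=(z>.155)&(z<.21)&(x<.58)&(x>.5)&(y<-.23)&(y>-.32);print('eye',P[e].mean(0),P[e].min(0),P[e].max(0),np.polyfit(P[e][:,1],P[e][:,0],1))
p,_=fit();q0=arm.state()['joint_positions']
for L in(30,37):
 for g in(np.array([.535,-.273,.140]),np.array([.655,-.117,.162])):
  for yaw in (-.09,.0,.04):
   R=pose(yaw,np.radians(L))
   for d in(0,.05):
    r=ik(p,tcp(g,R)-R[:,2]*d,R,q0);print(L,g[0],yaw,d,r[0].round(2),round(r[1]*1e3,2),round(r[2],3))
```

```text
side6
0.198 8 x 0.6463 0.6591 y -0.1163
0.206 24 x 0.6397 0.6663 y -0.1161
0.214 20 x 0.6371 0.6685 y -0.1161
0.222 11 x 0.6383 0.668 y -0.1161
0.23 8 x 0.6606 0.6677 y -0.1163
0.238 11 x 0.6525 0.6652 y -0.1173
0.246 20 x 0.6482 0.6637 y -0.1185
0.254 17 x 0.644 0.6605 y -0.1186
0.262 20 x 0.6406 0.6559 y -0.1187
0.27 30 x 0.6404 0.6536 y -0.1162
0.278 9 x 0.6395 0.645 y -0.1151
0.286 10 x 0.6356 0.6413 y -0.1148
0.294 14 x 0.6345 0.6719 y -0.115
0.302 32 x 0.636 0.6726 y -0.1161
0.31 74 x 0.6384 0.6709 y -0.1185
0.318 29 x 0.643 0.6666 y -0.1157
wrist6
0.198 1 x 0.6429 0.6429 y -0.1143
0.206 75 x 0.6378 0.6659 y -0.1145
0.214 98 x 0.6375 0.6674 y -0.1142
0.222 58 x 0.6384 0.6664 y -0.1146
0.23 26 x 0.6599 0.664 y -0.115
0.238 48 x 0.6508 0.6548 y -0.1144
0.246 74 x 0.6473 0.653 y -0.1136
0.254 84 x 0.6433 0.6502 y -0.1136
0.262 94 x 0.64 0.6458 y -0.1134
0.27 169 x 0.6398 0.6521 y -0.1135
0.278 64 x 0.637 0.6433 y -0.1133
0.286 77 x 0.6345 0.6392 y -0.113
0.294 93 x 0.6343 0.6385 y -0.113
0.302 343 x 0.6341 0.6531 y -0.1159
0.31 614 x 0.6359 0.6573 y -0.1166
0.318 110 x 0.6432 0.65
[... 1191 characters left out ...]
5 0.0 0 [-0.82 -0.1   1.39  2.25 -0.6   0.42  2.65] 11.92 0.024
37 0.535 0.0 0.05 [-0.72 -0.38  1.22  2.23  0.05  0.48  2.11] 0.01 0.0
37 0.535 0.04 0 [-0.82 -0.13  1.39  2.24 -0.55  0.43  2.65] 15.4 0.032
37 0.535 0.04 0.05 [-0.74 -0.38  1.26  2.22 -0.01  0.5   2.21] 0.01 0.0
37 0.655 -0.09 0 [-0.33  0.1   0.48  2.11 -0.23  0.3   1.8 ] 0.01 0.0
37 0.655 -0.09 0.05 [-0.7  -0.07  0.81  2.15  0.07  0.39  1.55] 0.01 0.0
37 0.655 0.0 0 [-0.25  0.1   0.43  2.1  -0.45  0.33  2.12] 0.01 0.0
37 0.655 0.0 0.05 [-1.2  -0.26  1.28  2.15  0.37  0.44  1.44] 0.01 0.0
37 0.655 0.04 0 [-0.22  0.11  0.42  2.1  -0.54  0.35  2.25] 0.01 0.0
37 0.655 0.04 0.05 [-1.25 -0.33  1.32  2.14  0.46  0.47  1.43] 0.01 0.0
```

Run:
```python
from h import *
p,_=fit();q0=arm.state()['joint_positions']
def ik2(pos,R,q3,q0):
    f=lambda q:np.r_[(fk(p,q)[0]-pos)*10,Ro.from_matrix(fk(p,q)[1].T@R).as_rotvec()*3,1e-3*(q-q0),.3*(q[2]-q3)]
    # soft on q3 then polish
    o=least_squares(f,np.clip(q0,lo+.01,hi-.01),bounds=(lo,hi));return ik(p,pos,R,o.x,1e-3)
for L in(30,34,37,40):
 for yaw in(-.15,-.08,0):
  R=pose(yaw,np.radians(L)); out=[]
  for q3 in(-1.,-.4,0,.4,.8,1.2):
   r=ik2(tcp([.535,-.273,.140],R),R,q3,q0)
   if r[1]<1e-3: out.append((r[0][[0,2,4,5,6]].round(2).tolist()))
  print(L,yaw,out)
```

```text
30 -0.15 [[1.45, -1.0, -0.07, 0.46, 1.96], [0.88, -0.4, -0.3, 0.47, 2.15], [0.49, 0.0, -0.38, 0.48, 2.21], [0.11, 0.4, -0.43, 0.48, 2.26], [-0.27, 0.8, -0.48, 0.49, 2.31], [-0.64, 1.2, -0.57, 0.51, 2.4]]
30 -0.08 [[1.47, -1.0, -0.13, 0.48, 2.1], [0.91, -0.4, -0.37, 0.5, 2.3], [0.52, 0.0, -0.45, 0.51, 2.36], [0.14, 0.4, -0.51, 0.52, 2.41], [-0.24, 0.8, -0.57, 0.53, 2.47], [-0.6, 1.2, -0.68, 0.57, 2.57]]
30 0 [[1.49, -1.0, -0.17, 0.51, 2.24], [0.93, -0.4, -0.43, 0.54, 2.44], [0.55, 0.0, -0.52, 0.55, 2.51], [0.17, 0.4, -0.58, 0.56, 2.57], [-0.21, 0.8, -0.65, 0.58, 2.63], [-0.29, 0.89, -0.67, 0.59, 2.65]]
34 -0.15 [[1.48, -1.0, -0.24, 0.37, 2.14], [0.9, -0.4, -0.47, 0.39, 2.32], [0.51, 0.0, -0.53, 0.4, 2.37], [0.12, 0.4, -0.57, 0.41, 2.41], [-0.27, 0.8, -0.59, 0.41, 2.44], [-0.65, 1.2, -0.62, 0.42, 2.48]]
34 -0.08 [[1.5, -1.0, -0.31, 0.41, 2.29], [0.93, -0.4, -0.55, 0.43, 2.48], [0.54, 0.0, -0.62, 0.44, 2.53], [0.15, 0.4, -0.66, 0.45, 2.57], [-0.23, 0.8, -0.7, 0.47, 2.61], [-0.46, 1.05, -0.73, 0.48, 2.65]]
34 0 [[1.52, -1.0, -0.36, 0.45, 2.43], [0.96, -0.4, -0.61, 0.48, 2.62], [0.8, -0.2
[... 473 characters left out ...]
93, -0.39, -0.72, 0.39, 2.65]]
37 0 [[1.55, -1.0, -0.52, 0.4, 2.6], [1.46, -0.9, -0.59, 0.41, 2.65], [1.46, -0.9, -0.59, 0.41, 2.65], [1.46, -0.9, -0.59, 0.41, 2.65], [1.46, -0.9, -0.59, 0.41, 2.65]]
40 -0.15 [[1.52, -1.0, -0.65, 0.27, 2.56], [1.31, -0.78, -0.77, 0.28, 2.65], [1.31, -0.78, -0.77, 0.28, 2.65], [1.31, -0.78, -0.77, 0.28, 2.65], [-0.83, 1.38, -0.74, 0.28, 2.65], [-0.83, 1.38, -0.74, 0.28, 2.65]]
40 -0.08 [[1.61, -1.07, -0.65, 0.31, 2.65], [1.61, -1.07, -0.65, 0.31, 2.65], [1.61, -1.07, -0.65, 0.31, 2.65], [1.61, -1.07, -0.65, 0.31, 2.65]]
40 0 [[1.73, -1.18, -0.53, 0.34, 2.65], [1.73, -1.18, -0.53, 0.34, 2.65], [1.73, -1.18, -0.53, 0.34, 2.65], [1.73, -1.18, -0.53, 0.34, 2.65]]
```

Run:
```python
from h import *
R=pose(-.10,np.radians(34)); T=tcp([.537,-.273,.140],R); pre=T+[-.035,0.002,.06]; print(pre)
plan(pre,R,8)
p,_=fit();r=ik(p,pre,R,arm.state()['joint_positions']);print(r)
```

```text
[ 0.5003 -0.2708  0.2025]
[0.001, 0.014, 0.001] [0.68, -0.84, 0.28]
[0.001, 0.014, 0.001] [0.68, -0.84, 0.29]
[0.001, 0.014, 0.001] [0.67, -0.84, 0.3]
[0.001, 0.014, 0.001] [0.67, -0.84, 0.31]
[0.001, 0.014, 0.001] [0.66, -0.84, 0.32]
[0.001, 0.014, 0.001] [0.66, -0.84, 0.33]
[0.001, 0.014, 0.001] [0.65, -0.84, 0.34]
[0.001, 0.014, 0.001] [0.65, -0.84, 0.35]
err [-0.0821 -0.1615 -0.1316] rot [0.0078 0.1118 0.009 ]
(array([-0.6632, -0.38  ,  1.0817,  2.2071,  0.2309,  0.5612,  1.7946]), np.float64(3.798589544082098e-06), np.float64(2.766490949820672e-05))
```

```bash
python3 -m handwheel '[0,0.014,0,0.68,-0.84,0.28,0.4, 0,0.014,0,0.68,-0.84,0.29,0.4, 0,0.014,0,0.68,-0.84,0.3,0.4, 0,0.014,0,0.67,-0.84,0.31,0.4, 0,0.014,0,0.66,-0.84,0.32,0.4, 0,0.014,0,0.66,-0.84,0.33,0.4, 0,0.014,0,0.65,-0.84,0.34,0.4, 0,0.014,0.01,0.65,-0.84,0.35,0.4, 0,0,0,0,0,0,0.4]'
python3 - <<'E'
from h import *
s=st();f=grab('wrist','w7');P=cloud(f);H=cv2.cvtColor(f['pixels'],cv2.COLOR_RGB2HSV);x,y,z=P[...,0],P[...,1],P[...,2]
b=(H[...,0]>100)&(H[...,0]<128)&(H[...,1]>130)&(x<.6)&(x>.48)&(y<-.22)&(y>-.33)&(z>.1)
q=P[b];v,u=np.where(b);print('tab',len(q),q.mean(0),q.min(0),q.max(0),'px',u.min(),u.max(),v.min(),v.max())
if len(q):print(np.polyfit(q[:,1],q[:,0],1))
e=(z>.16)&(z<.21)&(x<.57)&(x>.5)&(y<-.23)&(y>-.32);q=P[e];print('eye',len(q),q.mean(0),q.min(0),q.max(0),np.polyfit(q[:,1],q[:,0],1))
e=(z>.075)&(z<.1)&(x<.6)&(x>.48)&(y<-.2)&(y>-.35);print(cv2.minAreaRect(P[e][:,:2].astype(np.float32)))
for n in('top6',):
  g=grab('top','top6');Q=cloud(g);e=(Q[...,2]>.075)&(Q[...,2]<.1)&(abs(Q[...,0]-.54)<.06)&(abs(Q[...,1]+.275)<.07);print(e.sum(),cv2.minAreaRect(Q[e][:,:2].astype(np.float32)))
E
```

```text
time_s: 13.4
tool_pos: [0.5001, -0.2713, 0.2016]
tool_rot: [3.133, 0.591, 3.039]
contact_force: [0.4, 0.7, 1.4]
width: 0.0599
13.4 q [-0.6571 -0.3683  1.0874  2.204   0.1923  0.5612  1.8313] p [ 0.5001 -0.2713  0.2016] w 0.0599 F [0.402  0.6593 1.3516]
[[-0.8259  0.0979  0.5553]
 [ 0.0851  0.9952 -0.0488]
 [-0.5574  0.0069 -0.8302]]
tab 1006 [ 0.5282 -0.2703  0.1497] [ 0.4802 -0.3208  0.1144] [ 0.5418 -0.2203  0.2443] px 111 387 182 358
[-0.205   0.4727]
eye 1574 [ 0.5267 -0.2684  0.186 ] [ 0.5    -0.3022  0.16  ] [ 0.5405 -0.23    0.2099] [-0.1565  0.4847]
((0.5386484265327454, -0.2721916139125824), (0.08423132449388504, 0.04944579675793648), 87.7012710571289)
125 ((0.5375131964683533, -0.27371346950531006), (0.08334764838218689, 0.048688650131225586), 88.37915802001953)
```

```bash
python3 -m handwheel '[0,0,0,0.03,0.02,0.6,0.4, 0,0,0,0.03,0.02,0.6,0.4, 0,0,0,0.03,0.02,0.6,0.4, 0,0,0,0.03,0.02,0.5,0.4, 0,0,0,0,0,0.47,0.4, 0,0,0,0,0,0,0.4]'
python3 - <<'E'
from h import *
s=st();R=pose(-.1,np.radians(34));plan(tcp([.538,-.2725,.140],R),R,1)
f=grab('wrist','w8');cv2.imwrite('pics/w8.png',f['pixels'][:,:,::-1])
E
```

```text
time_s: 14.25
tool_pos: [0.5292, -0.2635, 0.1523]
tool_rot: [3.14, 0.596, 3.045]
contact_force: [-0.2, 0.9, -0.9]
width: 0.0596
14.25 q [-0.9828 -0.3804  1.3822  2.2263  0.3627  0.4401  1.6835] p [ 0.5292 -0.2635  0.1523] w 0.0596 F [-0.2075  0.9316 -0.8782]
[[-0.8235  0.0955  0.5593]
 [ 0.0799  0.9954 -0.0523]
 [-0.5617  0.0016 -0.8273]]
[0.004, 0.003, 0.003] [-0.04, -0.33, 0.5]
err [ 0.0072 -0.0089 -0.0098] rot [0.0038 0.003  0.0027]
```

View pics/w8.png

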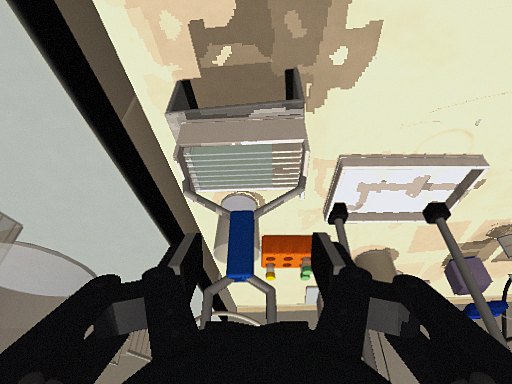

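The tab is between the open pads at (242,245), but the arm stopped short because joints 2 and 3 are at their limits. I'll simulate via-points that bring the arm in on a better elbow branch.

```bash
cat > sim.py <<'E'
from h import *
p,_=fit()
def step(q,pos,R):
    for _ in range(3):
        x,r=fk(p,q); e=np.r_[pos-x, r@Ro.from_matrix(r.T@R).as_rotvec()]
        J=np.zeros((6,7))
        for i in range(7):
            d=np.zeros(7);d[i]=1e-5; x2,r2=fk(p,q+d); J[:,i]=np.r_[(x2-x),r@Ro.from_matrix(r.T@r2).as_rotvec()]/1e-5
        free=np.ones(7,bool)
        for _ in range(3):
            dq=np.zeros(7); Jf=J[:,free]; dq[free]=Jf.T@np.linalg.solve(Jf@Jf.T+1e-7*np.eye(6),e)
            n=q+dq; bad=free&((n<lo)|(n>hi))
            if not bad.any(): break
            free&=~bad
        q=np.clip(q+dq,lo,hi)
    return q
def go(q,wps,R0,p0,n=10):
    mn=9;out=[]
    for pos,R in wps:
        w=Ro.from_matrix(R0.T@R).as_rotvec()
        for i in range(1,n+1): q=step(q,p0+(pos-p0)*i/n,R0@Ro.from_rotvec(w*i/n).as_matrix()); mn=min(mn,(q-lo).min(),(hi-q).min())
        R0=R;p0=pos;x,r=fk(p,q);out.append((q.round(2).tolist(),round(np.linalg.norm(x-pos)*1e3,1),round(min((q-lo).min(),(hi-q).min()),2)))
    return q,out
E
timeout 500 python3 - <<'E'
from sim import *
s=arm.state();q=np.array(s['joint_positions']);R0=Ro.from_euler('xyz',s['tool_rot']).as_matrix();p0=np.array(s['tool_pos'])
rad=np.radians
R=pose(-.1,rad(34));T=tcp([.538,-.2725,.140],R)
rng=np.random.default_rng(0);res=[]
for k in range(150):
    B=np.array([rng.uniform(.5,.7),rng.uniform(-.4,-.1),rng.uniform(.28,.42)]);LB=rad(rng.uniform(-30,35));yB=rng.uniform(-.7,.5)
    w=[(p0+[-.03,0,.045],R0),(p0+[-.03,0,.12],R0),(B,pose(yB,LB)),(T+[0,0,.09],R),(T,R),(T+[0,0,.06],R)]
    qq,o=go(q,w,R0,p0,6)
    if max(x[1] for x in o[2:])<1: res.append((min(o[4][2],o[3][2]),B.round(3),round(np.degrees(LB)),round(yB,2),o))
res.sort(key=lambda r:-r[0])
for r in res[:4]:
    print(r[:4]); [print('   ',x) for x in r[4]]
print(len(res))
E
```

```text
(np.float64(0.27), array([ 0.679, -0.386,  0.308]), 11, 0.25)
    ([-0.66, -0.38, 1.07, 2.22, 0.23, 0.55, 1.79], np.float64(0.0), np.float64(0.0))
    ([-0.46, -0.38, 0.84, 2.12, 0.14, 0.71, 1.83], np.float64(0.0), np.float64(0.0))
    ([0.94, 0.59, -0.72, 1.11, 0.27, 1.4, 2.14], np.float64(0.0), np.float64(0.51))
    ([1.46, -0.02, -0.9, 2.04, -0.47, 0.63, 2.34], np.float64(0.0), np.float64(0.31))
    ([1.4, 0.14, -0.91, 2.13, -0.33, 0.4, 2.28], np.float64(0.0), np.float64(0.27))
    ([1.46, 0.03, -0.92, 2.07, -0.43, 0.55, 2.33], np.float64(0.0), np.float64(0.32))
(np.float64(0.26), array([ 0.659, -0.223,  0.298]), -25, -0.31)
    ([-0.66, -0.38, 1.07, 2.22, 0.23, 0.55, 1.79], np.float64(0.0), np.float64(0.0))
    ([-0.46, -0.38, 0.84, 2.12, 0.14, 0.71, 1.83], np.float64(0.0), np.float64(0.0))
    ([-0.09, 0.89, 0.94, 0.83, -0.57, 2.07, 1.84], np.float64(0.0), np.float64(0.02))
    ([1.2, -0.03, -0.65, 2.04, -0.46, 0.62, 2.32], np.float64(0.1), np.float64(0.33))
    ([1.18, 0.11, -0.67, 2.14, -0.44, 0.41, 2.36], np.float64(0.0), np.float64(0.26))
    ([1.2, 0.01, -0.66, 2.08, -0.46,
[... 500 characters left out ...]
8], np.float64(0.0), np.float64(0.17))
    ([0.55, -0.02, -0.02, 2.11, -0.46, 0.55, 2.33], np.float64(0.0), np.float64(0.29))
(np.float64(0.16), array([ 0.685, -0.11 ,  0.282]), 26, 0.48)
    ([-0.66, -0.38, 1.07, 2.22, 0.23, 0.55, 1.79], np.float64(0.0), np.float64(0.0))
    ([-0.46, -0.38, 0.84, 2.12, 0.14, 0.71, 1.83], np.float64(0.0), np.float64(0.0))
    ([0.26, 0.2, -0.03, 1.65, -0.35, 0.97, 2.43], np.float64(0.0), np.float64(0.22))
    ([0.42, -0.06, 0.1, 2.08, -0.4, 0.61, 2.27], np.float64(0.0), np.float64(0.32))
    ([0.42, 0.06, 0.11, 2.17, -0.61, 0.43, 2.49], np.float64(0.0), np.float64(0.16))
    ([0.41, -0.03, 0.12, 2.11, -0.45, 0.55, 2.33], np.float64(0.0), np.float64(0.29))
13
```

Run:
```python
from sim import *
s=arm.state();q=np.array(s['joint_positions']);R0=Ro.from_euler('xyz',s['tool_rot']).as_matrix();p0=np.array(s['tool_pos'])
R=pose(-.1,np.radians(34));T=tcp([.538,-.2725,.140],R)
prev=dict(tool_pos=p0,tool_rot=s['tool_rot'])
for pos,Rr,n in((p0+[-.03,0,.045],R0,2),(p0+[-.03,0,.12],R0,3),(np.array([.617,-.363,.411]),pose(.29,np.radians(14)),10)):
    plan(pos,Rr,n,s=prev);prev=dict(tool_pos=pos,tool_rot=Ro.from_matrix(Rr).as_euler('xyz'))
P=cloud(load('side0'));m=(abs(P[...,0]-.62)<.15)&(P[...,1]<-.19)&(P[...,1]>-.6)&(P[...,2]>.2);print(P[m].min(0) if m.any() else 'free',m.sum())
```

```text
[0.0, 0.0, 0.0] [-0.01, -0.06, -1.08]
[0.0, 0.0, 0.0] [-0.01, -0.06, -1.08]
err [-0.03   0.     0.045] rot [0. 0. 0.]
[0.0, 0.0, 0.0] [-0.56, 0.0, -0.83]
[0.0, 0.0, 0.0] [-0.56, 0.0, -0.83]
[0.0, 0.0, 0.0] [-0.56, 0.0, -0.83]
err [0.    0.    0.075] rot [0. 0. 0.]
[-0.016, 0.035, -0.036] [-0.73, -0.35, -0.17]
[-0.016, 0.035, -0.036] [-0.71, -0.37, -0.2]
[-0.016, 0.035, -0.036] [-0.69, -0.39, -0.23]
[-0.016, 0.035, -0.036] [-0.67, -0.41, -0.26]
[-0.016, 0.035, -0.036] [-0.64, -0.43, -0.29]
[-0.016, 0.035, -0.036] [-0.62, -0.45, -0.32]
[-0.016, 0.035, -0.036] [-0.59, -0.46, -0.35]
[-0.016, 0.035, -0.036] [-0.56, -0.48, -0.38]
[-0.016, 0.035, -0.036] [-0.53, -0.49, -0.41]
[-0.016, 0.035, -0.036] [-0.5, -0.5, -0.43]
err [ 0.1179 -0.0991  0.1384] rot [-0.1563  0.3487 -0.3556]
[ 0.5935 -0.5998  0.2001] 2112
```

```bash
python3 -m handwheel '[0,0,0,0,-0.06,-0.7,0.4, 0,0,0,0,-0.05,-0.8,0.4, 0,0,0,-0.15,0,-0.9,0.4, 0,0,0,-0.55,0,-0.83,0.4, 0,0,0,-0.55,0,-0.83,0.4, 0,0,0,-0.5,0,-0.7,0.4]'
python3 - <<'E'
from sim import *
st()
for n in('side0','top0'):
  P=cloud(load(n));x,y,z=P[...,0],P[...,1],P[...,2];m=(x>.45)&(x<.78)&(y<-.2)&(y>-.6)&(z>.2)&(z<.9);q=P[m];print(n,len(q),q.min(0) if len(q) else'',q.max(0) if len(q) else '')
E
```

```text
time_s: 15.05
tool_pos: [0.498, -0.2648, 0.2766]
tool_rot: [3.138, 0.598, 3.041]
contact_force: [-0.2, -0.7, 0.1]
width: 0.0598
15.05 q [-0.4377 -0.377   0.8274  2.1163  0.1302  0.7141  1.8329] p [ 0.498  -0.2648  0.2766] w 0.0598 F [-0.1878 -0.704   0.0951]
[[-0.8226  0.0981  0.5601]
 [ 0.0828  0.9952 -0.0526]
 [-0.5626  0.0031 -0.8267]]
side0 1222 [ 0.5935 -0.5998  0.2001] [ 0.7494 -0.2     0.481 ]
top0 8085 [ 0.5921 -0.6     0.2   ] [ 0.78   -0.2     0.8994]
```

Run:
```python
from sim import *
for n in('side0','top0'):
  P=cloud(load(n)).reshape(-1,3);P=P[(P[:,0]>.45)&(P[:,0]<.85)&(P[:,1]<-.19)&(P[:,1]>-.6)&(P[:,2]>.2)&(P[:,2]<.9)]
  for y in np.arange(-.6,-.19,.05):
    k=P[(P[:,1]>=y)&(P[:,1]<y+.05)]
    if len(k)>3:
      lo5=k[k[:,0]<np.percentile(k[:,0],20)];print(n,round(y,2),len(k),'xmin',k[:,0].min().round(3),'z there',lo5[:,2].min().round(3),lo5[:,2].max().round(3),'zmin',k[:,2].min().round(3))
s=arm.state();q=np.array(s['joint_positions']);R0=Ro.from_euler('xyz',s['tool_rot']).as_matrix();p0=np.array(s['tool_pos'])
R=pose(-.1,np.radians(34));T=tcp([.538,-.2725,.140],R)
rng=np.random.default_rng(1);res=[]
for k in range(220):
    B=np.array([rng.uniform(.46,.58),rng.uniform(-.40,-.15),rng.uniform(.3,.45)]);LB=np.radians(rng.uniform(-20,35));yB=rng.uniform(-.3,.6)
    qq,o=go(q,[(B,pose(yB,LB)),(T+[0,0,.09],R),(T,R),(T+[0,0,.06],R)],R0,p0,6)
    if max(x[1] for x in o)<1: res.append((min(o[2][2],o[1][2]),B.round(3),round(np.degrees(LB)),round(yB,2),o))
res.sort(key=lambda r:-r[0])
for r in res[:4]:
    print(r[:4]); [print('   ',x) for x in r[4]]
```

```text
side0 -0.6 205 xmin 0.593 z there 0.2 0.233 zmin 0.2
side0 -0.55 379 xmin 0.669 z there 0.2 0.251 zmin 0.2
side0 -0.45 621 xmin 0.702 z there 0.384 0.48 zmin 0.2
side0 -0.25 17 xmin 0.716 z there 0.347 0.396 zmin 0.347
side0 -0.2 1933 xmin 0.712 z there 0.337 0.431 zmin 0.337
top0 -0.6 1179 xmin 0.592 z there 0.201 0.289 zmin 0.201
top0 -0.55 2036 xmin 0.605 z there 0.204 0.803 zmin 0.2
top0 -0.5 1166 xmin 0.65 z there 0.752 0.847 zmin 0.536
top0 -0.45 2438 xmin 0.704 z there 0.271 0.881 zmin 0.202
top0 -0.4 1150 xmin 0.731 z there 0.637 0.68 zmin 0.637
top0 -0.35 1152 xmin 0.746 z there 0.643 0.68 zmin 0.643
top0 -0.3 1106 xmin 0.747 z there 0.642 0.678 zmin 0.642
top0 -0.25 1217 xmin 0.746 z there 0.644 0.764 zmin 0.644
top0 -0.2 426 xmin 0.712 z there 0.347 0.766 zmin 0.347
(np.float64(0.21), array([ 0.497, -0.301,  0.441]), -9, 0.59)
    ([0.65, 0.24, -0.33, 1.23, 0.2, 1.78, 2.52], np.float64(0.0), np.float64(0.13))
    ([0.82, -0.04, -0.28, 2.06, -0.44, 0.62, 2.3], np.float64(0.0), np.float64(0.34))
    ([0.82, 0.08, -0.3, 2.15, -0.54, 0.42, 2.44], np.float64(0.0), np.float64(0.
[... 600 characters left out ...]
53], np.float64(0.0), np.float64(0.12))
    ([0.25, -0.07, 0.27, 2.09, -0.38, 0.61, 2.25], np.float64(0.0), np.float64(0.31))
    ([0.25, 0.05, 0.28, 2.18, -0.63, 0.44, 2.51], np.float64(0.0), np.float64(0.14))
    ([0.24, -0.04, 0.28, 2.12, -0.44, 0.55, 2.32], np.float64(0.0), np.float64(0.28))
(np.float64(0.11), array([ 0.548, -0.353,  0.359]), -7, 0.46)
    ([0.07, 0.39, 0.55, 1.24, -0.09, 1.62, 2.62], np.float64(0.0), np.float64(0.03))
    ([-0.02, -0.09, 0.52, 2.1, -0.33, 0.6, 2.21], np.float64(0.0), np.float64(0.29))
    ([-0.03, 0.05, 0.58, 2.19, -0.66, 0.44, 2.54], np.float64(0.0), np.float64(0.11))
    ([-0.04, -0.06, 0.56, 2.13, -0.4, 0.54, 2.29], np.float64(0.0), np.float64(0.27))
```

Run:
```python
from sim import *
plan([.539,-.339,.415],pose(.45,np.radians(-8)),9)
```

```text
[-0.014, 0.08, -0.061] [-0.52, -0.31, -0.39]
[-0.014, 0.08, -0.061] [-0.47, -0.33, -0.43]
[-0.014, 0.08, -0.061] [-0.41, -0.35, -0.47]
[-0.014, 0.08, -0.061] [-0.35, -0.37, -0.51]
[-0.014, 0.08, -0.061] [-0.29, -0.38, -0.54]
[-0.014, 0.08, -0.061] [-0.22, -0.39, -0.57]
[-0.014, 0.08, -0.061] [-0.15, -0.39, -0.59]
[-0.014, 0.08, -0.061] [-0.08, -0.39, -0.6]
[-0.014, 0.08, -0.061] [-0.01, -0.39, -0.61]
err [ 0.041  -0.0742  0.1384] rot [-0.1242  0.7191 -0.5467]
```

```bash
python3 -m handwheel '[-0.014,0.08,-0.06,-0.52,-0.31,-0.39,0.4, -0.014,0.08,-0.06,-0.47,-0.33,-0.43,0.4, -0.014,0.08,-0.06,-0.41,-0.35,-0.47,0.4, -0.014,0.08,-0.06,-0.35,-0.37,-0.51,0.4, -0.014,0.08,-0.06,-0.29,-0.38,-0.54,0.4, -0.014,0.08,-0.06,-0.22,-0.39,-0.57,0.4, -0.014,0.08,-0.06,-0.15,-0.39,-0.6,0.4, -0.014,0.08,-0.06,-0.08,-0.39,-0.6,0.4, -0.014,0.08,-0.06,0,-0.39,-0.6,0.4, 0,0,0,0,0,0,0.4]'
python3 - <<'E'
from sim import *
s=st();R=pose(-.1,np.radians(34));T=tcp([.538,-.2725,.140],R)
q,o=go(np.array(s['joint_positions']),[(T+[0,0,.09],R),(T,R),(T+[0,0,.06],R)],Ro.from_euler('xyz',s['tool_rot']).as_matrix(),np.array(s['tool_pos']));print(o)
plan(T+[0,0,.09],R,9)
E
```

```text
time_s: 16.3
tool_pos: [0.538, -0.3387, 0.4101]
tool_rot: [3.138, -0.129, -2.703]
contact_force: [1.3, 0.3, 0.2]
width: 0.06
16.3 q [-0.0687  0.3936  0.7624  1.1856 -0.1569  1.7256  2.6517] p [ 0.538  -0.3387  0.4101] w 0.06 F [1.3486 0.2755 0.1811]
[[-0.898  -0.4238 -0.1179]
 [-0.4207  0.9057 -0.0511]
 [ 0.1284  0.0037 -0.9917]]
[([-0.24, -0.13, 0.73, 2.1, -0.25, 0.6, 2.15], np.float64(0.0), np.float64(0.25)), ([-0.28, 0.05, 0.84, 2.2, -0.68, 0.45, 2.57], np.float64(0.0), np.float64(0.08)), ([-0.28, -0.08, 0.79, 2.14, -0.35, 0.54, 2.25], np.float64(0.0), np.float64(0.26))]
[0.014, -0.078, 0.059] [-0.22, 0.27, 0.77]
[0.014, -0.078, 0.059] [-0.14, 0.29, 0.78]
[0.014, -0.078, 0.059] [-0.06, 0.31, 0.78]
[0.014, -0.078, 0.059] [0.02, 0.32, 0.78]
[0.014, -0.078, 0.059] [0.1, 0.33, 0.77]
[0.014, -0.078, 0.059] [0.18, 0.33, 0.76]
[0.014, -0.078, 0.059] [0.25, 0.33, 0.73]
[0.014, -0.078, 0.059] [0.33, 0.32, 0.71]
[0.014, -0.078, 0.059] [0.4, 0.31, 0.67]
err [-0.0017  0.0664 -0.1776] rot [ 0.1301 -0.7054  0.5337]
```

```bash
python3 -m handwheel '[0.015,-0.078,0.06,-0.22,0.27,0.77,0.4, 0.015,-0.078,0.06,-0.14,0.29,0.78,0.4, 0.015,-0.078,0.06,-0.06,0.31,0.78,0.4, 0.015,-0.078,0.06,0.02,0.32,0.78,0.4, 0.015,-0.078,0.06,0.1,0.33,0.77,0.4, 0.015,-0.078,0.06,0.18,0.33,0.76,0.4, 0.015,-0.078,0.06,0.25,0.33,0.73,0.4, 0.01,-0.07,0.06,0.33,0.32,0.7,0.4, 0.01,-0.07,0.06,0.4,0.31,0.67,0.4, 0,0,0,0,0,0,0.4]'
python3 - <<'E'
from sim import *
s=st();R=pose(-.12,np.radians(33));T=tcp([.538,-.2725,.140],R)
R0=Ro.from_euler('xyz',s['tool_rot']).as_matrix();p0=np.array(s['tool_pos'])
q,o=go(np.array(s['joint_positions']),[(T,R),(T+[0,0,.06],R)],R0,p0);print(o)
plan(T+[0,0,.0],R,5)
E
```

```text
time_s: 17.55
tool_pos: [0.5311, -0.2725, 0.2301]
tool_rot: [3.135, 0.57, 3.029]
contact_force: [-0.1, -1.1, 0.7]
width: 0.06
17.55 q [-0.2572 -0.1263  0.7481  2.0982 -0.2266  0.6196  2.1206] p [ 0.5311 -0.2725  0.2301] w 0.06 F [-0.0885 -1.0555  0.7301]
[[-0.8364  0.1086  0.5372]
 [ 0.0942  0.9941 -0.0543]
 [-0.5399  0.0052 -0.8417]]
[([-0.29, 0.05, 0.84, 2.19, -0.62, 0.45, 2.48], np.float64(0.0), np.float64(0.17)), ([-0.3, -0.08, 0.8, 2.13, -0.3, 0.55, 2.18], np.float64(0.0), np.float64(0.27))]
[0.002, -0.001, 0.001] [0.34, 0.0, 0.61]
[0.002, -0.001, 0.001] [0.34, 0.0, 0.61]
[0.002, -0.001, 0.001] [0.34, 0.0, 0.61]
[0.002, -0.001, 0.001] [0.35, 0.0, 0.61]
[0.002, -0.001, 0.001] [0.35, 0.01, 0.61]
err [ 0.0053  0.0002 -0.0876] rot [ 0.0104 -0.0056  0.0066]
```

```bash
python3 -m handwheel '[0,0,0,0.34,0,0.6,0.4, 0,0,0,0.34,0,0.6,0.4, 0,0,0,0.34,0,0.6,0.4, 0,0,0,0.35,0,0.6,0.4, 0,0,0,0.35,0,0.6,0.4, 0,0,0,0,0,0,0.4]'
python3 - <<'E'
from sim import *
s=st();R=pose(-.12,np.radians(33));T=tcp([.538,-.2725,.140],R);plan(T,R,1)
f=grab('wrist','w9');P=cloud(f);H=cv2.cvtColor(f['pixels'],cv2.COLOR_RGB2HSV)
b=(H[...,0]>100)&(H[...,0]<128)&(H[...,1]>150)&(H[...,2]>60)&(abs(P[...,0]-.538)<.02)&(abs(P[...,1]+.2725)<.02)&(P[...,2]>.1)&(P[...,2]<.16)
q=P[b];print(len(q),q.mean(0),q.min(0),q.max(0))
E
```

```text
time_s: 18.3
tool_pos: [0.5382, -0.2745, 0.1466]
tool_rot: [-3.141, 0.572, 3.034]
contact_force: [-0.8, -0.6, 0.1]
width: 0.06
18.3 q [-0.2922  0.0509  0.8465  2.1782 -0.6166  0.4767  2.4957] p [ 0.5382 -0.2745  0.1466] w 0.06 F [-0.8371 -0.6408  0.1249]
[[-0.8361  0.1071  0.538 ]
 [ 0.0899  0.9943 -0.0582]
 [-0.5411 -0.0003 -0.841 ]]
[0.007, -0.004, 0.011] [0.16, 0.08, 0.09]
err [-0.0018  0.0022 -0.0041] rot [ 0.0067 -0.0042  0.0108]
1921 [ 0.5348 -0.2722  0.1382] [ 0.5329 -0.2792  0.1145] [ 0.5416 -0.2656  0.1564]
```

```bash
python3 -m handwheel '[0,0,0,0.16,0.08,0.1,0.2, 0,0,0,0,0,0,-0.2, 0,0,0,0,0,0,-0.5, 0,0,0,0,0,0,-0.8, 0,0,0,0,0,0,-1, 0,0,0,0,0,0,-1,0,0,0,0,0,0,-1]'
python3 - <<'E'
from sim import *
s=st()
E
```

```text
time_s: 19.23
tool_pos: [0.5366, -0.272, 0.1431]
tool_rot: [-3.141, 0.574, 3.035]
contact_force: [-2.0, 0.2, 5.1]
width: 0.0128
19.23 q [-0.2898  0.0499  0.8408  2.1885 -0.6279  0.4657  2.5064] p [ 0.5366 -0.272   0.1431] w 0.0128 F [-2.0447  0.2303  5.1384]
[[-0.835   0.1068  0.5398]
 [ 0.0895  0.9943 -0.0582]
 [-0.5429 -0.0002 -0.8398]]
```

Run:
```python
from sim import *
s=arm.state();R0=Ro.from_euler('xyz',s['tool_rot']).as_matrix();p0=np.array(s['tool_pos'])
R=pose(-.095,np.arccos(-R0[2,2]))
W=[(np.array([.5366,-.272,.213]),R0,5),(np.array([.588,-.1095,.1835]),R,10),(np.array([.6507,-.115,.1825]),R,6),(np.array([.6507,-.115,.1621]),R,4)]
q,o=go(np.array(s['joint_positions']),[w[:2] for w in W],R0,p0);[print(x) for x in o]
prev=dict(tool_pos=p0,tool_rot=s['tool_rot'])
for pos,Rr,n in W[:2]:
    plan(pos,Rr,n,s=prev);prev=dict(tool_pos=pos,tool_rot=Ro.from_matrix(Rr).as_euler('xyz'))
```

```text
([-0.29, -0.09, 0.79, 2.12, -0.28, 0.58, 2.17], np.float64(0.0), np.float64(0.28))
([-0.35, -0.06, 0.46, 2.18, 0.04, 0.45, 1.56], np.float64(0.0), np.float64(0.22))
([-0.35, 0.09, 0.48, 2.05, -0.13, 0.45, 1.7], np.float64(0.0), np.float64(0.35))
([-0.33, 0.12, 0.47, 2.07, -0.18, 0.4, 1.74], np.float64(0.0), np.float64(0.32))
[-0.0, 0.0, -0.0] [-0.3, -0.0, -0.47]
[-0.0, 0.0, -0.0] [-0.3, -0.0, -0.47]
[-0.0, 0.0, -0.0] [-0.3, -0.0, -0.47]
[-0.0, 0.0, -0.0] [-0.3, -0.0, -0.47]
[-0.0, 0.0, -0.0] [-0.3, -0.0, -0.47]
err [-0.     -0.      0.0699] rot [-0.  0. -0.]
[-0.001, -0.0, -0.001] [-0.05, 0.67, 0.17]
[-0.001, -0.0, -0.001] [-0.05, 0.67, 0.17]
[-0.001, -0.0, -0.001] [-0.05, 0.67, 0.17]
[-0.001, -0.0, -0.001] [-0.05, 0.67, 0.17]
[-0.001, -0.0, -0.001] [-0.05, 0.67, 0.17]
[-0.001, -0.0, -0.001] [-0.05, 0.67, 0.17]
[-0.001, -0.0, -0.001] [-0.05, 0.67, 0.17]
[-0.001, -0.0, -0.001] [-0.05, 0.67, 0.18]
[-0.001, -0.0, -0.001] [-0.05, 0.67, 0.18]
[-0.001, -0.0, -0.001] [-0.06, 0.67, 0.18]
err [ 0.0514  0.1625 -0.0295] rot [-0.0067 -0.     -0.0099]
```

```bash
python3 -m handwheel '[0,0,0,-0.15,0,-0.23,-1, 0,0,0,-0.3,0,-0.47,-1, 0,0,0,-0.3,0,-0.47,-1, 0,0,0,-0.3,0,-0.47,-1, 0,0,0,-0.3,0,-0.47,-1,0,0,0,-0.15,0,-0.24,-1]'
python3 -m handwheel '[0,0,0,-0.05,0.4,0.1,-1, 0,0,0,-0.05,0.67,0.17,-1, 0,0,0,-0.05,0.67,0.17,-1, 0,0,0,-0.05,0.67,0.17,-1, 0,0,0,-0.05,0.67,0.17,-1, 0,0,0,-0.05,0.67,0.17,-1, 0,0,0,-0.05,0.67,0.18,-1, 0,0,0,-0.05,0.67,0.18,-1, 0,0,-0.01,-0.05,0.67,0.18,-1, 0,0,0,-0.06,0.67,0.2,-1]'
python3 - <<'E'
from sim import *
s=st();R0=Ro.from_euler('xyz',s['tool_rot']).as_matrix();plan([.588,-.1095,.1835],pose(-.095,np.arccos(-R0[2,2])),1)
f=grab('side','side10');g=grab('wrist','wr10');t=grab('top','top10')
P=cloud(f)
m=(P[...,2]>.185)&(P[...,2]<.24)&(P[...,0]>.57)&(P[...,0]<.615)&(abs(P[...,1]+.11)<.03);q=P[m];print('eye',len(q),q.mean(0),q.min(0),q.max(0),np.percentile(q[:,2],98))
m=(P[...,2]>.19)&(P[...,2]<.23)&(P[...,0]>.625)&(P[...,0]<.68)&(abs(P[...,1]+.115)<.02);q=P[m];print('curl',len(q),q.mean(0),q.min(0),q.max(0))
a=cv2.resize(f['pixels'][105:245,255:375],(411,480),interpolation=cv2.INTER_CUBIC)
w=cv2.resize(g['pixels'][20:384,60:450],(389,364),interpolation=cv2.INTER_AREA)
b=np.zeros((480,800,3),np.uint8);b[:,:411]=a;b[:364,411:]=w
cv2.imwrite('pics/c10.png',b[:,:,::-1])
E
```

```text
time_s: 19.98
tool_pos: [0.5358, -0.2716, 0.2125]
tool_rot: [-3.141, 0.573, 3.035]
contact_force: [-0.7, 0.7, -1.9]
width: 0.0128
time_s: 21.22
tool_pos: [0.586, -0.1139, 0.1822]
tool_rot: [-3.135, 0.571, 3.048]
contact_force: [0.3, 0.1, -2.3]
width: 0.0129
21.23 q [-0.3538 -0.0639  0.4677  2.1791  0.0472  0.4486  1.5599] p [ 0.586  -0.1139  0.1822] w 0.0129 F [ 0.3062  0.0554 -2.3221]
[[-0.8375  0.0973  0.5377]
 [ 0.0789  0.9952 -0.0572]
 [-0.5407 -0.0055 -0.8412]]
[-0.006, -0.0, 0.001] [-0.08, 0.18, -0.01]
err [0.002  0.0044 0.0013] rot [-0.006  -0.      0.0009]
eye 91 [ 0.5895 -0.1177  0.2169] [ 0.5701 -0.1327  0.1852] [ 0.5956 -0.0968  0.2327] 0.23237589213659435
curl 64 [ 0.6548 -0.1161  0.2145] [ 0.6372 -0.1199  0.2027] [ 0.6697 -0.1119  0.2296]
```

```bash
python3 -m handwheel '[0,0,0,-0.27,0.1,0.17,-1, 0,0,0,-0.27,0.09,0.17,-1, 0,0,0,-0.27,0,0.17,-1, 0,0,0,-0.27,0,0.17,-1, 0,0,0,0,0,0,-1]'
python3 - <<'E'
from sim import *
s=st();R0=Ro.from_euler('xyz',s['tool_rot']).as_matrix();plan([.6507,-.1155,.1825],R0,4)
f=grab('side','side11');P=cloud(f)
m=(P[...,2]>.205)&(P[...,2]<.24)&(P[...,0]>.60)&(P[...,0]<.632)&(abs(P[...,1]+.112)<.03);q=P[m];print('eye',len(q),q.mean(0),q.min(0),q.max(0),np.percentile(q[:,2],98))
m=(P[...,2]>.19)&(P[...,2]<.23)&(P[...,0]>.634)&(P[...,0]<.68)&(abs(P[...,1]+.115)<.012);q=P[m];print('curl',len(q),q.mean(0),q.min(0),q.max(0)); k=q[q[:,0]<.645];print('tip',k.mean(0),k.max(0))
E
```

```text
time_s: 22.0
tool_pos: [0.6192, -0.1141, 0.184]
tool_rot: [-3.134, 0.573, 3.047]
contact_force: [-0.1, -0.2, -1.9]
width: 0.0128
22.0 q [-0.3611  0.0118  0.4826  2.1118 -0.0276  0.4462  1.6152] p [ 0.6192 -0.1141  0.184 ] w 0.0128 F [-0.0822 -0.2164 -1.87  ]
[[-0.8364  0.0985  0.5392]
 [ 0.0795  0.9951 -0.0584]
 [-0.5424 -0.006  -0.8401]]
[-0.0, -0.0, -0.0] [-0.26, 0.02, 0.18]
[-0.0, -0.0, -0.0] [-0.26, 0.02, 0.18]
[-0.0, -0.0, -0.0] [-0.26, 0.02, 0.18]
[-0.0, -0.0, -0.0] [-0.26, 0.02, 0.18]
err [ 0.0315 -0.0014 -0.0015] rot [-0. -0. -0.]
eye 82 [ 0.6196 -0.12    0.2254] [ 0.6001 -0.133   0.2075] [ 0.6278 -0.0968  0.2382] 0.23510667155346687
curl 57 [ 0.6559 -0.1161  0.2139] [ 0.6379 -0.1194  0.2019] [ 0.6694 -0.1097  0.2295]
tip [ 0.6411 -0.1148  0.2182] [ 0.6428 -0.1097  0.224 ]
```

```bash
python3 -m handwheel '[0,0,0,-0.25,0.02,0.19,-1, 0,0,0,-0.26,0.02,0.18,-1, 0,0,0,-0.26,0.02,0.18,-1, 0,0,0,-0.26,0.02,0.18,-1, 0,0,0,0,0,0,-1]'
python3 - <<'E'
from sim import *
s=st();R0=Ro.from_euler('xyz',s['tool_rot']).as_matrix();plan([.6507,-.1155,.1645],R0,4)
E
```

```text
time_s: 22.68
tool_pos: [0.6508, -0.115, 0.1826]
tool_rot: [-3.134, 0.573, 3.047]
contact_force: [-0.0, -0.7, -1.6]
width: 0.0128
22.68 q [-0.3503  0.0872  0.4833  2.0465 -0.1088  0.4464  1.678 ] p [ 0.6508 -0.115   0.1826] w 0.0128 F [-0.0066 -0.6541 -1.5859]
[[-0.8364  0.0982  0.5392]
 [ 0.0792  0.9952 -0.0583]
 [-0.5423 -0.006  -0.8402]]
[0.0, -0.0, -0.0] [0.1, -0.0, 0.15]
[0.0, -0.0, -0.0] [0.1, -0.0, 0.15]
[0.0, -0.0, -0.0] [0.1, -0.0, 0.15]
[0.0, -0.0, -0.0] [0.1, -0.0, 0.15]
err [-0.0001 -0.0005 -0.0181] rot [ 0. -0. -0.]
```

No contact. Lowering into the curl.

```bash
python3 -m handwheel '[0,0,0,0.1,0,0.15,-1, 0,0,0,0.1,0,0.15,-1, 0,0,0,0.1,0,0.15,-1, 0,0,0,0.1,0,0.15,-1, 0,0,0,0,0,0,-1]'; python3 -m handwheel '[0,0,0,0.03,0,0.05,-1, 0,0,0,0.03,0,0.05,-1,0,0,0,0,0,0,-1]'
python3 - <<'E'
from sim import *
s=st()
f=grab('side','side12');P=cloud(f)
m=(P[...,2]>.195)&(P[...,2]<.225)&(P[...,0]>.63)&(P[...,0]<.68)&(abs(P[...,1]+.115)<.03);q=P[m];print('eye+curl',len(q),q.mean(0),q.min(0),q.max(0))
off=q[abs(q[:,1]+.116)>.008];print('bar off-hook',len(off),off.mean(0),off.max(0))
E
```

```text
time_s: 23.3
tool_pos: [0.6497, -0.1151, 0.1641]
tool_rot: [-3.135, 0.572, 3.047]
contact_force: [-0.1, 0.3, -1.9]
width: 0.0124
time_s: 23.68
tool_pos: [0.6506, -0.1152, 0.1624]
tool_rot: [-3.135, 0.575, 3.047]
contact_force: [0.8, 0.1, 1.2]
width: 0.0127
23.68 q [-0.3359  0.1158  0.4739  2.0669 -0.1534  0.4003  1.7173] p [ 0.6506 -0.1152  0.1624] w 0.0127 F [0.8282 0.093  1.2261]
[[-0.8356  0.0984  0.5404]
 [ 0.0796  0.9951 -0.0581]
 [-0.5435 -0.0055 -0.8394]]
eye+curl 109 [ 0.6511 -0.1198  0.2102] [ 0.6301 -0.1331  0.1972] [ 0.6713 -0.0966  0.2242]
bar off-hook 46 [ 0.6459 -0.1252  0.2066] [ 0.6602 -0.0966  0.2184]
```

Weight has come off the wrist (Fz −1.9 → +1.2 N), at the seat height predicted. Releasing gently, then backing out.

```bash
python3 -m handwheel '[0,0,0,0,0,0,-0.8, 0,0,0,0,0,0,-0.7, 0,0,0,0,0,0,-0.5, 0,0,0,0,0,0,-0.2, 0,0,0,0,0,0,0.1, 0,0,0,0,0,0,0.5, 0,0,0,0,0,0,0.5, 0,0,0,0,0,0,0.5]'
python3 - <<'E'
from sim import *
s=st();p0=np.array(s['tool_pos']);R0=Ro.from_euler('xyz',s['tool_rot']).as_matrix()
q,o=go(np.array(s['joint_positions']),[(p0-R0[:,2]*.06,R0),(p0-R0[:,2]*.08+[-.03,0,0],R0),(p0+[-.14,.0,.06],R0)],R0,p0);[print(x) for x in o]
f=grab('side','side13');P=cloud(f);H=cv2.cvtColor(f['pixels'],cv2.COLOR_RGB2HSV)
b=(H[...,0]>100)&(H[...,0]<128)&(H[...,1]>130)&(abs(P[...,0]-.65)<.04)&(abs(P[...,1]+.115)<.03)&(P[...,2]>.1)&(P[...,2]<.19);q=P[b];print('tab',len(q),q.mean(0) if len(q) else '')
E
```

```text
time_s: 24.72
tool_pos: [0.6501, -0.1151, 0.1617]
tool_rot: [-3.135, 0.573, 3.047]
contact_force: [0.1, -0.2, -0.1]
width: 0.064
24.73 q [-0.336   0.116   0.4739  2.0676 -0.1533  0.4007  1.7173] p [ 0.6501 -0.1151  0.1617] w 0.064 F [ 0.1238 -0.1502 -0.1461]
[[-0.8364  0.0983  0.5393]
 [ 0.0796  0.9951 -0.058 ]
 [-0.5424 -0.0056 -0.8401]]
([-0.37, -0.03, 0.48, 2.09, 0.03, 0.51, 1.56], np.float64(0.0), np.float64(0.31))
([-0.36, -0.15, 0.44, 2.14, 0.13, 0.56, 1.48], np.float64(0.0), np.float64(0.23))
([-0.31, -0.31, 0.39, 2.27, 0.21, 0.59, 1.43], np.float64(0.0), np.float64(0.07))
tab 1 [ 0.6491 -0.1125  0.1396]
```

```bash
python3 -m handwheel '[0,0,0,0,0,-0.3,0.5, 0,0,0,0,0,-0.6,0.5, 0,0,0,0,0,-0.8,0.5, 0,0,0,0.2,0,-0.8,0.5, 0,0,0,0.5,0,-0.7,0.5, 0,0,0,0.7,0,-0.6,0.5, 0,0,0,0.7,0,-0.6,0.5, 0,0,0,0,0,0,0.5]'
python3 - <<'E'
from sim import *
s=st()
def tab(n):
  f=grab('side',n);P=cloud(f);H=cv2.cvtColor(f['pixels'],cv2.COLOR_RGB2HSV)
  b=(H[...,0]>100)&(H[...,0]<128)&(H[...,1]>130)&(abs(P[...,0]-.65)<.04)&(abs(P[...,1]+.115)<.03)&(P[...,2]>.1)&(P[...,2]<.19);q=P[b];print('tab',len(q),q.mean(0) if len(q) else '',arm.state()['time_s'])
for i in range(6): tab('side14')
E
```

```text
time_s: 25.78
tool_pos: [0.546, -0.1047, 0.2264]
tool_rot: [-3.136, 0.575, 3.046]
contact_force: [-0.2, -0.0, 0.4]
width: 0.0641
25.77 q [-0.3549 -0.2302  0.4147  2.2073  0.1981  0.5773  1.4159] p [ 0.546  -0.1047  0.2264] w 0.0641 F [-0.2216 -0.0171  0.416 ]
[[-0.8356  0.0987  0.5404]
 [ 0.0803  0.9951 -0.0575]
 [-0.5435 -0.0046 -0.8394]]
tab 70 [ 0.6522 -0.1171  0.1572] 25.825
tab 71 [ 0.6522 -0.1171  0.157 ] 25.875
tab 71 [ 0.6522 -0.1172  0.157 ] 25.925
tab 70 [ 0.6521 -0.1172  0.1568] 25.975
tab 71 [ 0.6521 -0.1172  0.1571] 26.025
tab 71 [ 0.6521 -0.1172  0.1571] 26.075
```

The basket is hanging and the tab is steady. Wait 1 s, then a final check with the last picture, including the bystanders.

```bash
python3 -m handwheel '[0,0,0,0.5,0,-0.3,0.5, 0,0,0,0,0,0,0.5, 0,0,0,0,0,0,0.5, 0,0,0,0,0,0,0.5, 0,0,0,0,0,0,0.5, 0,0,0,0,0,0,0.5, 0,0,0,0,0,0,0.5, 0,0,0,0,0,0,0.5]'
python3 - <<'E'
from sim import *
f=grab('side','side15');g=grab('top','top15')
P=cloud(f);H=cv2.cvtColor(f['pixels'],cv2.COLOR_RGB2HSV)
b=(H[...,0]>100)&(H[...,0]<128)&(H[...,1]>130)&(abs(P[...,0]-.65)<.04)&(abs(P[...,1]+.115)<.03)&(P[...,2]>.1)&(P[...,2]<.19);print('tab',P[b].mean(0))
a0=load('side0');
for n,(u0,u1,v0,v1) in dict(dish=(210,236,262,284),beaker=(355,388,262,304),timer=(264,282,168,195)).items():
  print(n,np.abs(f['pixels'][v0:v1,u0:u1].astype(int)-a0['pixels'][v0:v1,u0:u1]).mean())
a=cv2.resize(f['pixels'][105:325,205:400],(532,600),interpolation=cv2.INTER_CUBIC)
w=cv2.resize(g['pixels'][115:245,175:335],(266,216),interpolation=cv2.INTER_CUBIC)
c=np.zeros((600,800,3),np.uint8);c[:,:532]=a;c[:216,534:]=w
cv2.imwrite('pics/c15.png',c[:,:,::-1])
E
```

```text
time_s: 27.08
tool_pos: [0.5324, -0.1031, 0.2252]
tool_rot: [-3.135, 0.573, 3.047]
contact_force: [-0.5, 0.5, -0.1]
width: 0.0645
tab [ 0.6522 -0.117   0.1566]
dish 58.57575757575758
beaker 7.936026936026936
timer 22.217421124828533
```

View pics/c15.png

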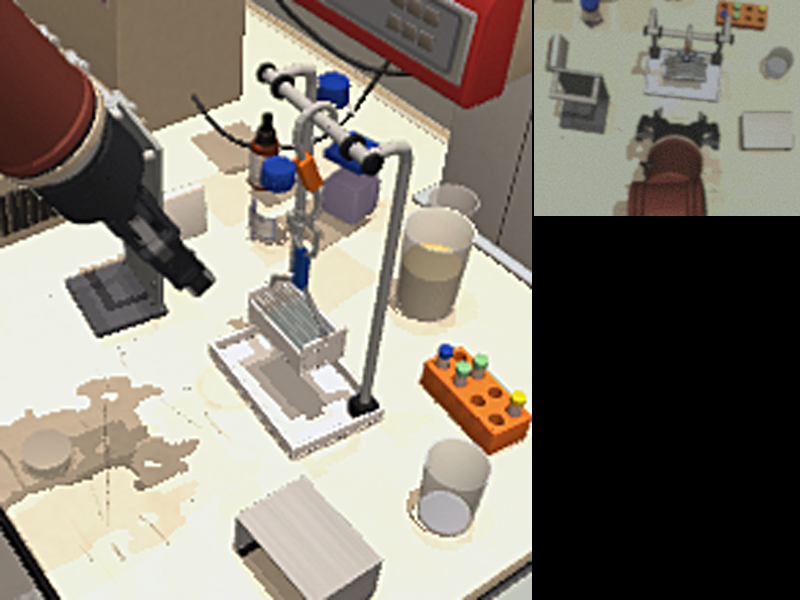

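The basket hangs upright from the hook above the tray: tab at (300,268), hook on the rail at (310,115). The dish (47,452), beaker and timer are in place, and the arm's shadow accounts for the dish's pixel change. Handing in.

```bash
python3 -c "
from rig import job
print(job.job_done())"
```

```text
the job is handed in; nothing more can be done
None
```

The S-hook hangs on the rail between the two inner collars, and the slide basket hangs by its eye from the hook's lower curl, above the drip tray. I handed in at about 27 s of the 72 s allowed; the hand-in reports no verdict.

**Last checks**
- **Basket:** it hangs upright and still. The blue tab moved less than 1 mm over the last 1.3 s.
- **Robot:** the gripper is open, about 12 cm back from the basket, and wrist forces are near zero.
- **Bystanders:** the timer, beaker and dish look unmoved in the last picture. The side-camera pixel comparison changed clearly at the dish and somewhat at the timer. I put the dish down to the arm's shadow and the timer probably to the arm in view, but judged both by eye only.

**What went wrong along the way**
- **First approach to the basket:** it stopped about 15 mm short, with joints 2 and 3 at their limits. I backed off and came in again with the elbow in a different position.
- **Joint 7:** on that detour it read 2.6517 rad against the stated limit of 2.65 and may count as over.
- **Forces:** wrist force reached about 17 N, when the hook first bore on the rail.

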